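# Cap the jars, quarantine crossed threads, stock the drawer

## Task

The jars stand in a rack with their caps set on loosely. Start every cap gently clockwise: screw it fully home if it runs freely, but if it turns stiff and starts to cock right away the thread is crossed, so stop there, never force it, and stand that jar with its bitten cap in the quarantine tray. Stand every properly capped jar upright in the open drawer along with the small carton of dosing spoons, right way up; once all jars and the carton are where they belong, push the drawer fully shut, leaving everything else alone.

Things in the scene. Friction and masses are not known exactly. Their poses are not given: they have to be found in the camera images.
- jar_a: white plastic jar, 60 x 60 mm square, 54 mm high, about 0.25 kg, with a round ribbed grey screw cap, 46 mm diameter, its side 60 to 82 mm above the underside (83 mm overall). Origin: centre of underside, z up. Starts in a rack pocket. All jars look alike: only turning the cap tells a crossed thread from a clean one. Some jars may be absent.
- jar_b: white plastic jar, 60 x 60 mm square, 54 mm high, about 0.25 kg, with a round ribbed grey screw cap, 46 mm diameter, its side 60 to 82 mm above the underside (83 mm overall). Origin: centre of underside, z up. Starts in a rack pocket. All jars look alike: only turning the cap tells a crossed thread from a clean one. Some jars may be absent.
- jar_c: white plastic jar, 60 x 60 mm square, 54 mm high, about 0.25 kg, with a round ribbed grey screw cap, 46 mm diameter, its side 60 to 82 mm above the underside (83 mm overall). Origin: centre of underside, z up. Starts in a rack pocket. All jars look alike: only turning the cap tells a crossed thread from a clean one. Some jars may be absent.
- jar_d: white plastic jar, 60 x 60 mm square, 54 mm high, about 0.25 kg, with a round ribbed grey screw cap, 46 mm diameter, its side 60 to 82 mm above the underside (83 mm overall). Origin: centre of underside, z up. Starts in a rack pocket. All jars look alike: only turning the cap tells a crossed thread from a clean one. Some jars may be absent.
- jar_e: white plastic jar, 60 x 60 mm square, 54 mm high, about 0.25 kg, with a round ribbed grey screw cap, 46 mm diameter, its side 60 to 82 mm above the underside (83 mm overall). Origin: centre of underside, z up. Starts in a rack pocket. All jars look alike: only turning the cap tells a crossed thread from a clean one. Some jars may be absent.
- captop_a (a point): centre of the cap's top face, 82 mm over the jar's underside; z its axis; x along its black bar, along the jar's x at start (turn 0). Clockwise seen from above screws on. Clean thread: 0.05 N m to a firm stop at 1.4 rad, bar over the black line on the shoulder; home from 1.25. Crossed: 0.14 N m plus 1.2 N m per rad at once; leans 0.3 rad per rad turned; relaxes to 0.12 and stays bitten; spoilt at 0.55.
- captop_b (a point): centre of the cap's top face, 82 mm over the jar's underside; z its axis; x along its black bar, along the jar's x at start (turn 0). Clockwise seen from above screws on. Clean thread: 0.05 N m to a firm stop at 1.4 rad, bar over the black line on the shoulder; home from 1.25. Crossed: 0.14 N m plus 1.2 N m per rad at once; leans 0.3 rad per rad turned; relaxes to 0.12 and stays bitten; spoilt at 0.55.
- captop_c (a point): centre of the cap's top face, 82 mm over the jar's underside; z its axis; x along its black bar, along the jar's x at start (turn 0). Clockwise seen from above screws on. Clean thread: 0.05 N m to a firm stop at 1.4 rad, bar over the black line on the shoulder; home from 1.25. Crossed: 0.14 N m plus 1.2 N m per rad at once; leans 0.3 rad per rad turned; relaxes to 0.12 and stays bitten; spoilt at 0.55.
- captop_d (a point): centre of the cap's top face, 82 mm over the jar's underside; z its axis; x along its black bar, along the jar's x at start (turn 0). Clockwise seen from above screws on. Clean thread: 0.05 N m to a firm stop at 1.4 rad, bar over the black line on the shoulder; home from 1.25. Crossed: 0.14 N m plus 1.2 N m per rad at once; leans 0.3 rad per rad turned; relaxes to 0.12 and stays bitten; spoilt at 0.55.
- captop_e (a point): centre of the cap's top face, 82 mm over the jar's underside; z its axis; x along its black bar, along the jar's x at start (turn 0). Clockwise seen from above screws on. Clean thread: 0.05 N m to a firm stop at 1.4 rad, bar over the black line on the shoulder; home from 1.25. Crossed: 0.14 N m plus 1.2 N m per rad at once; leans 0.3 rad per rad turned; relaxes to 0.12 and stays bitten; spoilt at 0.55.
- drawer_floor (a point): on the drawer's inner floor, at the middle of the front wall's inside face; x into the cabinet, y left along the front, z up. Floor 10 mm over the table, 209 mm long in x, 170 mm to either side in y; side and back walls reach 50 mm over the table. Behind the cabinet's face the clear height is 100 mm over the table; cabinet top at 108 mm.
- drawer_front (a point): middle of the top edge of the drawer's front panel, on its outer face (toward the robot), 90 mm above the table; the panel is 10 mm thick and 364 mm wide with its lower edge 4 mm above the table; axes as drawer_floor.
- tray_slide (a joint): how far the drawer stands open, m: 0 shut, 0.2 at most. It shuts along drawer_floor's +x when its front panel is pushed with about 2 to 5 N. The cabinet's face lies this far along +x from drawer_floor.
- quarantine: quarantine tray: fixed open steel tray at the table's far middle to right, 130 (its x) x 210 (its y) x 35 mm high, walls and floor 5 mm. Origin: centre of its underside.
- carton: small brown carton of dosing spoons lying to the right of the rack, 110 (its x) x 50 (its y) x 45 mm high, 0.12 kg. Origin: centre of its underside.
- rack: grey capping rack, fixed: 171 (x) x 256 (y) x 24 mm high, 2 x 3 square pockets at 85 mm pitch, each 64 mm wide and 18 mm deep (floor 6 mm over the table), which keep jars from turning; some are empty. Origin: centre of its underside.
- amber_tall: amber bottle, 52 mm diameter, 130 mm tall; a bystander, leave it alone. Origin: centre of the underside.
- amber_short: amber bottle, 56 mm diameter, 100 mm tall; a bystander, leave it alone. Origin: centre of the underside.
- pill_pot: white round pot with a lid, 60 mm diameter, 85 mm tall; a bystander, leave it alone. Origin: centre of the underside.
- pen_mug: blue mug, 76 mm diameter, 90 mm tall, handle at its +y; a bystander, leave it alone. Origin: centre of the underside.
- stock_carton: white carton 70 x 90 x 60 mm; a bystander, leave it alone. Origin: centre of the underside.
- spatula: spatula 190 mm long lying flat along its x; a bystander, leave it alone. Origin: centre of the underside.
- parcel: brown carton 130 x 80 x 50 mm; a bystander, leave it alone. Origin: centre of the underside.

How it is judged:
On the way, in this order (a step that is already met when the one before it is completed fails the run):
1. all sorted: each jar stands in the drawer with its cap home, or in the quarantine tray with its cap bitten and cocked; the carton is in the drawer (((angle between the x axis of captop_a and the x axis of jar_a, either way round above 1.25 rad and (x of jar_a in the frame of drawer_floor between 0 and 0.209 m and y of jar_a in the frame of drawer_floor between -0.17 and 0.17 m and z of jar_a in the frame of drawer_floor between -0.01 and 0.02 m and angle between jar_a's own z axis and vertical below 0.15 rad)) or (angle between the z axis of captop_a and the z axis of jar_a, either way round above 0.008 rad and (x of jar_a in the frame of quarantine between -0.06 and 0.06 m and y of jar_a in the frame of quarantine between -0.1 and 0.1 m and z of jar_a in the frame of quarantine between -0.01 and 0.02 m and angle between jar_a's own z axis and vertical below 0.15 rad))) and ((angle between the x axis of captop_b and the x axis of jar_b, either way round above 1.25 rad and (x of jar_b in the frame of drawer_floor between 0 and 0.209 m and y of jar_b in the frame of drawer_floor between -0.17 and 0.17 m and z of jar_b in the frame of drawer_floor between -0.01 and 0.02 m and angle between jar_b's own z axis and vertical below 0.15 rad)) or (angle between the z axis of captop_b and the z axis of jar_b, either way round above 0.008 rad and (x of jar_b in the frame of quarantine between -0.06 and 0.06 m and y of jar_b in the frame of quarantine between -0.1 and 0.1 m and z of jar_b in the frame of quarantine between -0.01 and 0.02 m and angle between jar_b's own z axis and vertical below 0.15 rad))) and ((angle between the x axis of captop_c and the x axis of jar_c, either way round above 1.25 rad and (x of jar_c in the frame of drawer_floor between 0 and 0.209 m and y of jar_c in the frame of drawer_floor between -0.17 and 0.17 m and z of jar_c in the frame of drawer_floor between -0.01 and 0.02 m and angle between jar_c's own z axis and vertical below 0.15 rad)) or (angle between the z axis of captop_c and the z axis of jar_c, either way round above 0.008 rad and (x of jar_c in the frame of quarantine between -0.06 and 0.06 m and y of jar_c in the frame of quarantine between -0.1 and 0.1 m and z of jar_c in the frame of quarantine between -0.01 and 0.02 m and angle between jar_c's own z axis and vertical below 0.15 rad))) and ((angle between the x axis of captop_d and the x axis of jar_d, either way round above 1.25 rad and (x of jar_d in the frame of drawer_floor between 0 and 0.209 m and y of jar_d in the frame of drawer_floor between -0.17 and 0.17 m and z of jar_d in the frame of drawer_floor between -0.01 and 0.02 m and angle between jar_d's own z axis and vertical below 0.15 rad)) or (angle between the z axis of captop_d and the z axis of jar_d, either way round above 0.008 rad and (x of jar_d in the frame of quarantine between -0.06 and 0.06 m and y of jar_d in the frame of quarantine between -0.1 and 0.1 m and z of jar_d in the frame of quarantine between -0.01 and 0.02 m and angle between jar_d's own z axis and vertical below 0.15 rad))) and ((angle between the x axis of captop_e and the x axis of jar_e, either way round above 1.25 rad and (x of jar_e in the frame of drawer_floor between 0 and 0.209 m and y of jar_e in the frame of drawer_floor between -0.17 and 0.17 m and z of jar_e in the frame of drawer_floor between -0.01 and 0.02 m and angle between jar_e's own z axis and vertical below 0.15 rad)) or (angle between the z axis of captop_e and the z axis of jar_e, either way round above 0.008 rad and (x of jar_e in the frame of quarantine between -0.06 and 0.06 m and y of jar_e in the frame of quarantine between -0.1 and 0.1 m and z of jar_e in the frame of quarantine between -0.01 and 0.02 m and angle between jar_e's own z axis and vertical below 0.15 rad))) and x of carton in the frame of drawer_floor between 0 and 0.209 m and y of carton in the frame of drawer_floor between -0.17 and 0.17 m and z of carton in the frame of drawer_floor between -0.01 and 0.02 m and angle between carton's own z axis and vertical below 0.15 rad), for 0.2 s.
2. then the drawer is shut (value of joint tray_slide below 0.008 m), for 0.2 s.
At the end, for the whole second after the job is handed in: Each jar is upright (0.15 rad) on the drawer floor with its cap at 1.25 rad or more, or, if crossed, upright in the quarantine tray with its cap bitten and leaning (0.008 rad or more); the carton is flat on the drawer floor; the drawer is within 8 mm of shut; all at rest (all of step 1 and value of joint tray_slide below 0.008 m and linear speed of each of jar_a, jar_b, jar_c, jar_d, jar_e, carton below 0.03 m/s); the robot touches nothing.
It fails at once if a crossed cap was forced (turned so far, about 0.6 rad, that it leans by over 0.17 rad) (angle between the z axis of captop_a and the z axis of jar_a, either way round above 0.17 rad or angle between the z axis of captop_b and the z axis of jar_b, either way round above 0.17 rad or angle between the z axis of captop_c and the z axis of jar_c, either way round above 0.17 rad or angle between the z axis of captop_d and the z axis of jar_d, either way round above 0.17 rad or angle between the z axis of captop_e and the z axis of jar_e, either way round above 0.17 rad).
It fails at once if a bystander was moved by more than 40 mm (distance of any of amber_tall, amber_short, pill_pot, pen_mug, stock_carton, spatula, parcel from where it was at the start of the episode above 0.04 m).
Of jar_b, jar_c, jar_d, jar_e only 3 to 4 are there at a start; the rules pass over those that are not, and their reading is None.
At some moment in a run one of carton may be knocked a few centimetres aside while the robot is not near it.
It also fails if it takes over 192 s, if anything falls off the work surface, if the arm or the gripper's body presses on something with over 40 N, if the wrist force passes 120 N, or if a joint passes its speed limit or range.

## Robot

A 7-joint arm with a two-finger parallel gripper is mounted at the origin on the work surface. World frame = base frame: x ahead of the robot, y to its left, z up, the work surface at z = 0. Lengths are in m, angles in rad, forces in N, time in s.
With the tool pointing down it reaches from about 0.425 to 0.8 m from the base axis. Payload 8.3 kg.
Tool frame: the origin (TCP) lies midway between the tips of the shut fingers; the grasp point (between the pads) lies env.tcp_to_grasp behind it (env.tcp_to_grasp is the distance from the TCP to the grasp point, in m); z points along the fingers, y is the line along which they close (so a half turn about z gives the same grasp; the last joint's range is limited). The gripper opens to 85 mm and grips with 20 to 120 N. Pads are 22 mm wide; open, the fingers measure 114 mm over their backs; the gripper's body (76 mm by 85 mm) begins 54 mm behind the grasp point. The pads swing forward as they close: fully open they stand 13 mm farther back than shut.
Start: joints at [1.162, 0.383, 0.016, 1.37, -0.006, 1.388, -0.046], TCP at [0.212, -0.588, 0.231] pointing down, gripper open.
Joint ranges: [-2.95, 2.95], [-0.25, 2.06], [-1.52, 1.56], [0.18, 2.33], [-1.44, 4.58], [0.02, 2.06], [-3.01, 3.01]. Speed limits (rad/s): [2.39, 2.39, 3.01, 3.01, 3.14, 3.14, 3.14].

## Interface

Orientations are given as a rotation vector (axis times angle).
In Python, from cell import env gives the robot as it stands. The module is installed in compiled form; this text tells all that it offers.
- The arm moves only by the tool step_arm, never from a script. Its argument "steps" is a list of rows, each a list of 4 numbers: the shift along the tool's x, y, z in m, then the turn about the tool's z in degrees. A call has 1 to 8 rows; each row shifts and turns the commanded pose from where the row before left it, along the tool's axes as they then stand; what a row does not reach is not made up. A row lasts 1/12 s, in which the tool goes at most 41.7 mm and 7.16 degrees, less where a joint would pass 70% of its speed; a pose out of reach is approached as far as the arm can. A call is refused whole if a number of a shift passes 0.0417 or a number of a turn 7.16, either way. A call with a gripper value outside its range is refused whole. "grip" is the opening, from 0 (shut) to 1 (fully open), set as the call begins (left out, the last holds). The fingers move at their own pace and stop on an object; "squeeze" is the grip in N (left out, the last holds). Time passes only in rows, so rows that do not move let the fingers close. It gives the time, the measured TCP pose, the force, the opening and the grip force at its end, in the units of the state.
- env.observe(): the state, without advancing time (a new reading comes with each control period).
- env.grab_frame(name): name is "side" or "top" or "wrist"; returns a dict with "img" (420x560x3 uint8, red, green, blue), "z_map" (420x560 float32, m along the optical axis (not along the pixel's ray), 0 where there is no reading), "fx", "fy", "cx", "cy" (pixels), "xyz" and "rotation" of the camera in the world. Camera axes: x right, y up, looking along -z (the intrinsics and any distortion apply to the point x, -y, -z); pixel columns grow to the right and rows downward; lengths in m; the calibration is good to about 2 mm. A picture is of the moment at which its call begins.
- env.hand_in(): hands the job in; it is judged then, once.
The state is a dict: "time_s": time; "q": joint angles; "joint_velocities": joint speeds; "tau": joint torques, N m; "eef_pos": TCP position; "eef_rot": TCP orientation; "contact_force": force on the tool from outside, world axes, zero at the start; "moment": the same for the moment, N m; "grip_width": finger opening in m; "finger_force": force on a finger pad.
Only numpy, scipy, OpenCV 4.12 (cv2) and the standard library are available. Lean on these libraries where they do the work, as an engineer would, in place of code of your own. Each camera call takes 0.05 s, during which the arm holds its last target. There are 200 camera calls.

## Working session

There is one attempt and no reset: what is moved stays moved. The work goes in short steps, Python scripts to look and compute and a tool call to move; the robot and the scene stay as the last step left them, time stands still between calls to the robot, and variables do not carry over. Pictures are saved under pics/ and viewed, at most 14 in all, crops included, and the job is handed in when it is done.

Besides the shell and the picture viewer there is one more tool, called in YAML: its name, and indented under it one key for each argument. step_arm: Moves the arm, as the interface text tells. Its arguments: {"type":"object","properties":{"steps":{"type":"array","items":{"type":"array","items":{"type":"number"}}},"grip":{"type":"number"},"squeeze":{"type":"number"}},"required":["steps"]}

```bash
mkdir -p pics; cat > h.py <<'E'
import numpy as np, cv2
from cell import env
from scipy.spatial.transform import Rotation as R
def cam(n):
    f=env.grab_frame(n); r=np.array(f["rotation"]); f["Rm"]=r if r.shape==(3,3) else R.from_rotvec(r).as_matrix()
    f["xyz"]=np.array(f["xyz"]); return f
def world(f):
    z=f["z_map"]; v,u=np.mgrid[:z.shape[0],:z.shape[1]]
    p=np.stack([(u-f["cx"])/f["fx"]*z,-(v-f["cy"])/f["fy"]*z,-z],-1)
    return p@f["Rm"].T+f["xyz"]
def ray(f,u,v,h):
    d=f["Rm"]@np.array([(u-f["cx"])/f["fx"],-(v-f["cy"])/f["fy"],-1.]); s=(h-f["xyz"][2])/d[2]; return f["xyz"]+s*d
def save(n,f): cv2.imwrite("pics/"+n,f["img"][:,:,::-1])
E
python3 - <<'E'
from h import *
s=env.observe()
print({k:np.round(v,3) for k,v in s.items()},env.tcp_to_grasp)
for n in("side","top","wrist"):
    f=cam(n); save(n+"0.png",f); print(n,f["xyz"],np.round(f["Rm"],3).tolist(),f["fx"],f["cx"],f["cy"],[k for k in f])
E
```

```text
{'time_s': np.float64(0.0), 'q': array([ 1.162,  0.384,  0.016,  1.371, -0.006,  1.388, -0.047]), 'joint_velocities': array([ 0.001,  0.003, -0.002, -0.002,  0.002, -0.002, -0.001]), 'tau': array([-0.0000e+00, -6.2760e+01,  8.4400e-01, -3.7182e+01,  1.7000e-02,
        1.4000e-02,  0.0000e+00]), 'eef_pos': array([ 0.212, -0.588,  0.23 ]), 'eef_rot': array([-3.093e+00, -5.400e-01,  1.000e-03]), 'contact_force': array([-1.002,  0.075, -1.393]), 'moment': array([-0.   ,  0.042,  0.039]), 'finger_force': np.float64(0.0), 'grip_width': np.float64(0.086)} 0.0187
side [0.17139387 0.83482314 1.00303758] [[-0.929, 0.236, -0.286], [-0.37, -0.632, 0.681], [-0.02, 0.738, 0.675]] 396.75850045502494 275.7090389980959 206.64057860852157 ['img', 'z_map', 'fx', 'fy', 'cx', 'cy', 'xyz', 'rotation', 'Rm']
top [ 0.38108498 -0.10446018  1.58842838] [[-0.023, 0.992, -0.121], [-1.0, -0.025, -0.015], [-0.018, 0.121, 0.993]] 450.80823425708616 282.15905448385695 210.75473985837345 ['img', 'z_map', 'fx', 'fy', 'cx', 'cy', 'xyz', 'rotation', 'Rm']
wrist [ 0.28993626 -0.55896698  0.37219164] [[0.34, 0.892, 0.299], [-0.941, 0.323, 0.106], [-0.002, -0.317, 0.948]] 342.84886914288103 283.2358081533176 209.40534250655963 ['img', 'z_map', 'fx', 'fy', 'cx', 'cy', 'xyz', 'rotation', 'Rm']
```

View pics/top0.png

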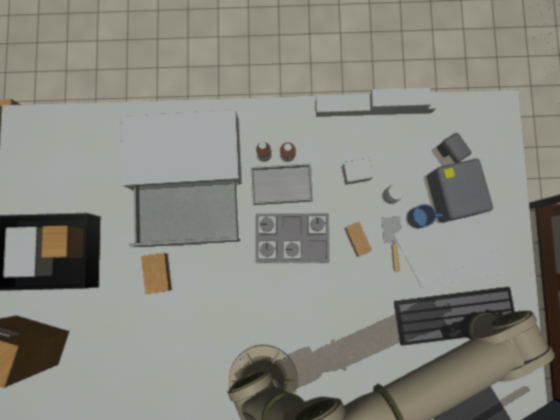

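View pics/side0.png

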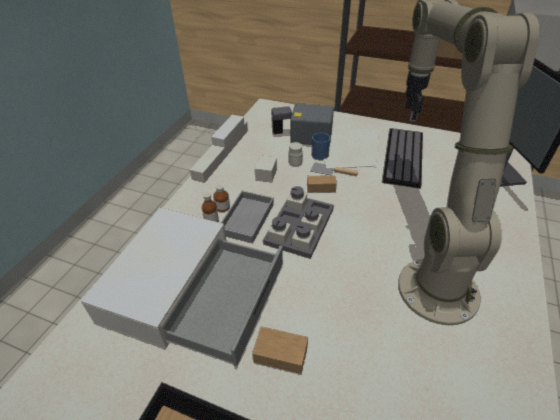

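The top view shows the drawer open at (187,212) with its cabinet behind, the tray at (282,184), and the rack at (292,238). There are four jars at (267,224), (317,224), (267,249) and (292,249), and the carton lies at (358,238). The side view agrees.

```bash
cat > m.py <<'E'
from h import *
import sys
f=cam("top"); P=world(f)
def comp(name,u0,v0,u1,v1,lo,hi,amin=15):
    sub=P[v0:v1,u0:u1]; m=((sub[...,2]>lo)&(sub[...,2]<hi)).astype(np.uint8)
    n,l,st,c=cv2.connectedComponentsWithStats(m)
    for i in range(1,n):
        if st[i,4]<amin: continue
        p=sub[l==i]; r=cv2.minAreaRect((p[:,:2]*1000).astype(np.float32))
        print(name,st[i,4],"med",np.round(np.median(p,0),4),"rect c",np.round(r[0],1),"wh",np.round(r[1],1),"ang",round(r[2],1))
if __name__=="__main__":
    comp("table",300,300,380,320,-.05,.05)
    comp("caps",250,208,335,265,.07,.12)
    comp("rack",245,205,335,270,.012,.04,100)
    comp("carton",340,215,380,260,.03,.07)
    comp("tray",245,160,320,206,.025,.06)
    comp("trayall",245,160,320,206,-.0,.06)
    comp("front",125,230,250,255,.07,.11)
    comp("drawerwalls",125,180,245,255,.035,.11,60)
    comp("cab",110,100,250,195,.09,.13,200)
    comp("tall",245,130,310,160,.05,.16)
    comp("parcel",130,245,180,300,.03,.07)
E
python3 m.py
```

```text
table 1594 med [ 0.2264 -0.2698 -0.0005] rect c [ 226.3 -270.4] wh [274.2  66. ] ang 88.8
caps 154 med [ 0.5213 -0.0296  0.0873] rect c [522.4 -28.9] wh [45.2 44.8] ang 24.9
caps 154 med [ 0.5192 -0.1984  0.0876] rect c [ 518.2 -198.3] wh [44.  43.9] ang 85.2
caps 150 med [ 0.4373 -0.0279  0.0875] rect c [437.9 -27.5] wh [44.3 42.2] ang 43.6
caps 150 med [ 0.4354 -0.1114  0.087 ] rect c [ 436.9 -112.8] wh [43.3 43.4] ang 88.2
rack 1657 med [ 0.477  -0.1103  0.0234] rect c [ 478.4 -113.9] wh [254.5 171.1] ang 88.7
carton 487 med [ 0.4685 -0.3395  0.0442] rect c [ 468.3 -340.3] wh [109.8  51. ] ang 21.2
tray 307 med [ 0.6706 -0.0809  0.0335] rect c [669.  -81.2] wh [132.1 210.3] ang 2.0
trayall 2442 med [ 0.6722 -0.0811  0.0051] rect c [676.2 -81.3] wh [265.1 164.7] ang 88.5
front 374 med [0.4698 0.253  0.0887] rect c [469.8 252.5] wh [ 12.  363.1] ang 2.1
drawerwalls 886 med [0.4822 0.3319 0.0831] rect c [573.1 262.3] wh [220.3 381.2] ang 1.1
drawerwalls 77 med [0.6724 0.2751 0.1057] rect c [672.8 252.6] wh [  8.5 148.2] ang 0.3
cab 7999 med [0.7874 0.261  0.1072] rect c [789.9 262.7] wh [243.1 393.7] ang 2.0
tall 204 med [ 0.7731 -0.0236  0.0898] rect c [778.3 -22.1] wh [47.5 51.5] ang 8.1
tall 201 med [ 0.775  -0.1058  0.0716] rect c [ 780.  -105.2] wh [51.9 53.1] ang 34.5
parcel 950 med [0.3666 0.3551 0.0491] rect c [367.4 357.4] wh [129.8  82.2] ang 7.1
```

View pics/wrist0.png

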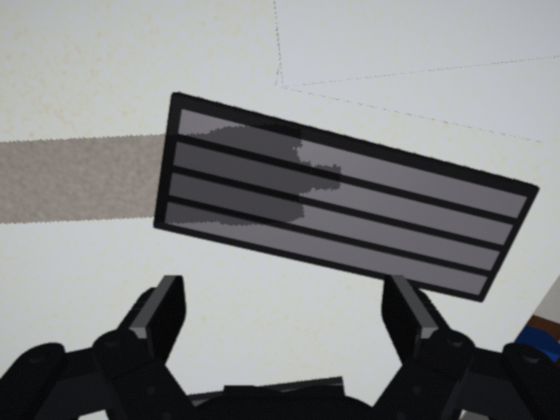

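```bash
cat > g.py <<'E'
from h import *
import sys
# usage: g.py x y z yaw ...: prints yaw turn, then xy shift in tool axes AFTER the turn, dz (tool z, + down)
def st():
    s=env.observe(); Rm=R.from_rotvec(s["eef_rot"]).as_matrix(); return s,np.array(s["eef_pos"]),Rm,np.degrees(np.arctan2(Rm[1,0],Rm[0,0]))
if __name__=="__main__":
    s,p,Rm,yaw=st()
    print("t",round(s["time_s"],2),"p",np.round(p*1000,1),"yaw",round(yaw,2),"tilt",np.round(Rm[:2,2],3),"q7",round(s["q"][6],2),"F",np.round(s["contact_force"],1),"M",np.round(s["moment"],3),"w",round(s["grip_width"],4))
    a=[float(v) for v in sys.argv[1:]]
    for i in range(0,len(a),4):
        x,y,z,w=a[i:i+4]; turn=(yaw-w+180)%360-180; t=np.radians(w); d=np.array([x,y,z])/1000-p
        lx=d[0]*np.cos(t)+d[1]*np.sin(t); ly=d[0]*np.sin(t)-d[1]*np.cos(t)
        print("to",a[i:i+4],"turn %.2f  shift mm x %.1f y %.1f z %.1f"%(turn,lx*1000,ly*1000,-d[2]*1000)); p=np.array([x,y,z])/1000; yaw=w
E
python3 g.py 468.3 -340.3 120 21.2 468.3 -340.3 9 21.2
```

```text
t 0.2 p [ 211.8 -587.7  230.6] yaw 19.81 tilt [-0.     0.001] q7 -0.05 F [1.2 0.3 0. ] M [ 0.024  0.027 -0.016] w 0.0853
to [468.3, -340.3, 120.0, 21.2] turn -1.39  shift mm x 328.6 y -137.9 z 110.6
to [468.3, -340.3, 9.0, 21.2] turn 0.00  shift mm x 0.0 y 0.0 z 111.0
```

step_arm:
  steps:
    - [0.037,-0.0155,0,-1.39]
    - [0.037,-0.0155,0,0]
    - [0.037,-0.0155,0,0]
    - [0.037,-0.0155,0,0]
    - [0.037,-0.0155,0,0]
    - [0.037,-0.0155,0,0]
    - [0.037,-0.0155,0,0]
    - [0.037,-0.0155,0,0]
  grip: 1
  squeeze: 40

```text
time_s: 0.87
eef_pos: [0.4447, -0.3644, 0.2314]
eef_rot: [3.088, 0.578, 0.0]
contact_force: [1.5, -0.5, -0.8]
grip_width: 0.0853
finger_force: 0.0
```

step_arm:
  steps:
    - [0.0326,-0.0139,0,0]
    - [0,0,0.035,0]
    - [0,0,0.035,0]
    - [0,0,0.03,0]
    - [0,0,0,0]

```text
time_s: 1.28
eef_pos: [0.4656, -0.3388, 0.1245]
eef_rot: [-3.08, -0.578, 0.012]
contact_force: [-1.1, 0.1, -1.2]
grip_width: 0.0854
finger_force: 0.0
```

```bash
python3 - <<'E'
from m import *
f=cam("top"); import m
m.P=world(f); m.comp("carton",335,205,385,265,.03,.055)
f=cam("wrist"); save("w1.png",f); m.P=world(f); m.comp("wcarton",0,0,560,420,.035,.052,300)
E
python3 g.py 468.3 -340.3 9 21.2
```

```text
carton 150 med [ 0.5029 -0.322   0.0442] rect c [ 498.6 -327.6] wh [43.9 50.2] ang 21.7
wcarton 1801 med [ 0.6114 -0.4391  0.0436] rect c [ 615.2 -449.8] wh [60.2 28. ] ang 29.4
wcarton 989 med [ 0.5241 -0.2261  0.044 ] rect c [ 522.1 -225.5] wh [58.9  4.2] ang 2.1
wcarton 10407 med [ 0.477  -0.3362  0.0442] rect c [ 470.7 -338. ] wh [110.1  50.2] ang 21.6
wcarton 1085 med [ 0.5286 -0.5188  0.0429] rect c [ 526.9 -525.4] wh [56.1 13.9] ang 26.8
t 1.43 p [ 469.5 -341.8  132.8] yaw 21.19 tilt [ 0.001 -0.001] q7 -0.68 F [0.3 0.1 0.8] M [ 0.017 -0.031  0.024] w 0.0855
to [468.3, -340.3, 9.0, 21.2] turn -0.01  shift mm x -0.6 y -1.8 z 123.8
```

Carton in the wrist view agrees within about 2 mm; descending.

step_arm:
  steps:
    - [0.001,-0.0025,0.035,0]
    - [0,0,0.035,0]
    - [0,0,0.03,0]
    - [0,0,0.022,0]
    - [0,0,0,0]

```text
time_s: 1.85
eef_pos: [0.4677, -0.338, 0.0071]
eef_rot: [-3.085, -0.577, 0.004]
contact_force: [-0.2, 1.5, -0.2]
grip_width: 0.0854
finger_force: 0.0
```

step_arm:
  steps:
    - [0,0,0,0]
    - [0,0,0,0]
    - [0,0,0,0]
    - [0,0,0,0]
    - [0,0,0,0]
    - [0,0,0,0]
  grip: 0

```text
time_s: 2.35
eef_pos: [0.471, -0.3399, 0.0124]
eef_rot: [3.084, 0.577, 0.006]
contact_force: [-1.1, -1.4, 5.7]
grip_width: 0.0495
finger_force: 42.5
```

step_arm:
  steps:
    - [0,0,-0.035,0]
    - [0,0,-0.035,0]
    - [0,0,-0.035,0]
    - [0,0,-0.035,0]
    - [0,0,0,0]

```text
time_s: 2.77
eef_pos: [0.4731, -0.341, 0.1595]
eef_rot: [3.077, 0.576, 0.017]
contact_force: [0.3, -1.3, -0.2]
grip_width: 0.0494
finger_force: 42.4
```

```bash
python3 g.py 570.6 376 150 2 570.6 376 24 2
```

```text
t 2.77 p [ 473.1 -341.   159.5] yaw 21.2 tilt [ 0.012 -0.008] q7 -0.68 F [ 0.3 -1.3 -0.2] M [-0.026 -0.115  0.02 ] w 0.0494
to [570.6, 376.0, 150.0, 2.0] turn 19.20  shift mm x 122.5 y -713.2 z 9.5
to [570.6, 376.0, 24.0, 2.0] turn 0.00  shift mm x 0.0 y 0.0 z 126.0
```

step_arm:
  steps:
    - [0,0,0,6.4]
    - [0,0,0,6.4]
    - [0,0,0,6.4]
    - [0.0065,-0.037,0,0]
    - [0.0065,-0.037,0,0]
    - [0.0065,-0.037,0,0]
    - [0.0065,-0.037,0,0]
    - [0.0065,-0.037,0,0]

```text
time_s: 3.43
eef_pos: [0.4956, -0.151, 0.151]
eef_rot: [3.14, 0.055, 0.004]
contact_force: [0.8, -0.9, -1.8]
grip_width: 0.0493
finger_force: 42.4
```

step_arm:
  steps:
    - [0.0065,-0.037,0,0]
    - [0.0065,-0.037,0,0]
    - [0.0065,-0.037,0,0]
    - [0.0065,-0.037,0,0]
    - [0.0065,-0.037,0,0]
    - [0.0065,-0.037,0,0]
    - [0.0065,-0.037,0,0]
    - [0.0065,-0.037,0,0]

```text
time_s: 4.1
eef_pos: [0.5373, 0.147, 0.1511]
eef_rot: [-3.141, -0.054, -0.005]
contact_force: [0.6, -1.1, -0.9]
grip_width: 0.0495
finger_force: 42.4
```

step_arm:
  steps:
    - [0.0065,-0.037,0,0]
    - [0.0065,-0.037,0,0]
    - [0.0065,-0.037,0,0]
    - [0.0065,-0.037,0,0]
    - [0.0065,-0.037,0,0]
    - [0,0,0,0]
    - [0,0,0,0]

```text
time_s: 4.68
eef_pos: [0.5616, 0.3349, 0.1503]
eef_rot: [-3.139, -0.063, -0.001]
contact_force: [0.1, -1.2, -1.5]
grip_width: 0.0497
finger_force: 42.4
```

```bash
python3 g.py 570.6 376 60 2 570.6 376 24 2; python3 - <<'E'
import m
from h import *
f=cam("side"); save("s1.png",f)
m.comp("front",125,200,250,260,.07,.11)
E
```

```text
t 4.68 p [561.6 334.9 150.3] yaw 2.28 tilt [0.001 0.002] q7 -2.27 F [ 0.1 -1.2 -1.5] M [-0.08  -0.011  0.014] w 0.0497
to [570.6, 376.0, 60.0, 2.0] turn 0.28  shift mm x 10.4 y -40.8 z 90.3
to [570.6, 376.0, 24.0, 2.0] turn 0.00  shift mm x 0.0 y 0.0 z 36.0
front 226 med [0.4723 0.1799 0.0884] rect c [472.2 178.1] wh [ 11.5 217.2] ang 1.9
```

View pics/s1.png

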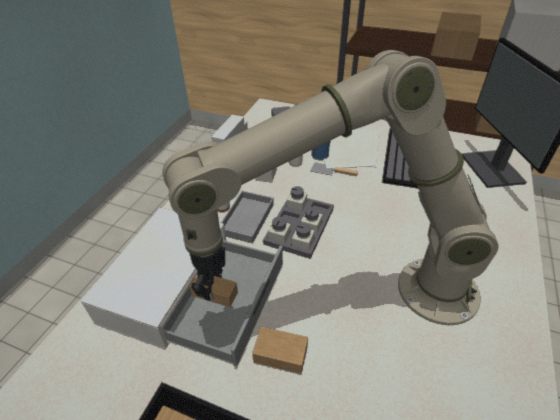

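The carton is held over the drawer, aligned with it, clear of the cabinet. Lowering.

step_arm:
  steps:
    - [0.0105,-0.036,0,0.28]
    - [0,-0.005,0.03,0]
    - [0,0,0.035,0]
    - [0,0,0.032,0]
    - [0,0,0.02,0]
    - [0,0,0.008,0]
    - [0,0,0,0]
    - [0,0,0,0]

```text
time_s: 5.45
eef_pos: [0.5732, 0.3709, 0.0256]
eef_rot: [3.141, 0.043, 0.003]
contact_force: [-0.0, 0.1, -1.4]
grip_width: 0.0496
finger_force: 42.8
```

```bash
python3 g.py 570.6 376 22 2
```

```text
t 5.45 p [573.2 370.9  25.6] yaw 1.58 tilt [ 0.002 -0.   ] q7 -2.36 F [-0.   0.1 -1.4] M [-0.013  0.01  -0.017] w 0.0496
to [570.6, 376.0, 22.0, 2.0] turn -0.42  shift mm x -2.4 y -5.2 z 3.6
```

step_arm:
  steps:
    - [0,0,0.003,0]
    - [0,0,0,0]
    - [0,0,0,0]
    - [0,0,0,0]
    - [0,0,-0.035,0]
    - [0,0,-0.04,0]
    - [0,0,-0.04,0]
    - [0,0,-0.015,0]
  grip: 0.76

```text
time_s: 6.12
eef_pos: [0.5735, 0.3744, 0.1587]
eef_rot: [-3.136, -0.048, -0.011]
contact_force: [0.7, 0.5, 0.2]
grip_width: 0.065
finger_force: 0.0
```

```bash
python3 g.py 522.4 -29.3 150 2  522.4 -29.3 150 95; python3 - <<'E'
import m
m.comp("carton",125,190,250,260,.045,.065)
E
```

```text
t 6.12 p [573.5 374.4 158.7] yaw 1.74 tilt [0.007 0.005] q7 -2.32 F [0.7 0.5 0.2] M [ 0.036 -0.005  0.001] w 0.065
to [522.4, -29.3, 150.0, 2.0] turn -0.26  shift mm x -65.1 y 401.7 z 8.7
to [522.4, -29.3, 150.0, 95.0] turn -93.00  shift mm x 0.0 y 0.0 z -0.0
carton 82 med [0.5628 0.0815 0.0486] rect c [567.3  81.5] wh [156.4   7.2] ang 2.0
carton 312 med [0.5615 0.3601 0.0543] rect c [570.2 367.9] wh [109.9  51.4] ang 1.2
```

step_arm:
  steps:
    - [-0.0059,0.0365,0,0]
    - [-0.0059,0.0365,0,0]
    - [-0.0059,0.0365,0,0]
    - [-0.0059,0.0365,0,0]
    - [-0.0059,0.0365,0,0]
    - [-0.0059,0.0365,0,0]
    - [-0.0059,0.0365,0,0]
    - [-0.0059,0.0365,0,0]

```text
time_s: 6.83
eef_pos: [0.5328, 0.0775, 0.1516]
eef_rot: [-3.141, -0.048, -0.001]
contact_force: [-0.0, 0.7, 0.3]
grip_width: 0.0647
finger_force: 0.0
```

step_arm:
  steps:
    - [-0.0059,0.0365,0,0]
    - [-0.0059,0.0365,0,0]
    - [-0.0059,0.0365,0,0]
    - [0,0,0,-7.15]
    - [0,0,0,-7.15]
    - [0,0,0,-7.15]
    - [0,0,0,-7.15]
    - [0,0,0,-7.15]

```text
time_s: 7.5
eef_pos: [0.5189, -0.0308, 0.1515]
eef_rot: [2.972, 1.018, 0.001]
contact_force: [-1.0, 0.4, 0.5]
grip_width: 0.065
finger_force: 0.0
```

step_arm:
  steps:
    - [0,0,0,-7.15]
    - [0,0,0,-7.15]
    - [0,0,0,-7.15]
    - [0,0,0,-7.15]
    - [0,0,0,-7.15]
    - [0,0,0,-7.15]
    - [0,0,0,-7.15]
    - [0,0,0,-7.15]

```text
time_s: 8.17
eef_pos: [0.519, -0.0307, 0.1515]
eef_rot: [2.121, 2.317, 0.0]
contact_force: [0.1, 0.9, -0.5]
grip_width: 0.0653
finger_force: 0.0
```

```bash
python3 - <<'E'
import m
from h import *
f=cam("wrist"); save("w2.png",f); m.P=world(f); m.comp("caps",0,0,560,420,.08,.095,200)
m.P=world(cam("side")); m.comp("sidecaps",250,170,340,260,.08,.095,50)
E
python3 g.py 522.4 -29.3 100 92  522.4 -29.3 62 92
```

```text
caps 1000 med [0.4818 0.0845 0.0889] rect c [481.1  85.2] wh [10.2 25.1] ang 1.9
caps 4136 med [ 0.4413 -0.0224  0.0873] rect c [440.4 -23.7] wh [46.5 46.9] ang 79.9
caps 3886 med [ 0.5249 -0.0242  0.0872] rect c [525.2 -25.8] wh [46.6 47.1] ang 57.5
caps 1031 med [ 0.4287 -0.0975  0.0872] rect c [428.1 -99.6] wh [42.3 18.2] ang 46.6
sidecaps 123 med [ 0.4366 -0.1065  0.0882] rect c [ 437.7 -109.2] wh [44.1 46.9] ang 16.7
sidecaps 130 med [ 0.5244 -0.0239  0.0881] rect c [525.  -25.9] wh [44.  48.1] ang 41.8
sidecaps 143 med [ 0.4388 -0.021   0.0884] rect c [439.3 -23.8] wh [44.8 46.9] ang 64.9
sidecaps 64 med [0.4782 0.1012 0.0895] rect c [480.2 102.1] wh [11.5 62.8] ang 0.9
t 8.32 p [519.  -30.8 151.5] yaw 94.5 tilt [0. 0.] q7 -0.04 F [ 0.3 -0.8  0.3] M [ 0.026 -0.021  0.025] w 0.0648
to [522.4, -29.3, 100.0, 92.0] turn 2.50  shift mm x 1.4 y 3.5 z 51.5
to [522.4, -29.3, 62.0, 92.0] turn 0.00  shift mm x 0.0 y 0.0 z 38.0
```

View pics/w2.png

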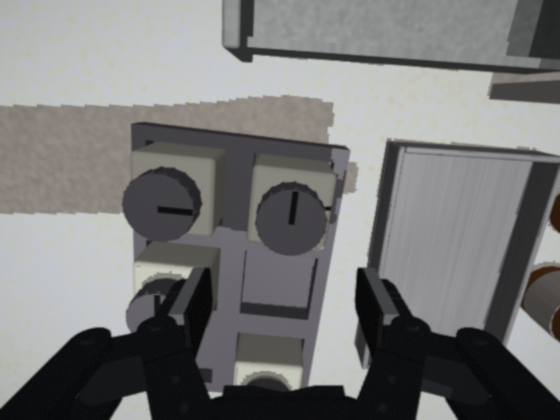

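The wrist view shows the target cap at (292,217), the next one at (162,205), and tray to the right. The wrist and side views agree, offset about +3 mm from the top view, so I use the average.

step_arm:
  steps:
    - [0.0035,0.005,0.03,0]
    - [0,0,0.03,0]
    - [0,0,0.02,0]
    - [0,0,0.009,0]
    - [0,0,0,0]

```text
time_s: 8.73
eef_pos: [0.5221, -0.0268, 0.0604]
eef_rot: [-2.13, -2.305, 0.004]
contact_force: [-1.0, -0.9, 0.5]
grip_width: 0.0648
finger_force: 0.0
```

```bash
python3 g.py 524 -27 62 94.5
```

```text
t 8.73 p [522.1 -26.8  60.4] yaw 94.52 tilt [-0.004  0.001] q7 -0.11 F [-1.  -0.9  0.5] M [0.013 0.038 0.027] w 0.0648
to [524.0, -27.0, 62.0, 94.5] turn 0.02  shift mm x -0.3 y 1.9 z -1.6
```

step_arm:
  steps:
    - [0,0,0,0]
    - [0,0,0,0]
    - [0,0,0,0]
    - [0,0,0,0]
    - [0,0,0,0]
  grip: 0

```text
time_s: 9.15
eef_pos: [0.5245, -0.0268, 0.0638]
eef_rot: [2.128, 2.309, 0.002]
contact_force: [-1.7, 0.6, 7.1]
grip_width: 0.0445
finger_force: 41.8
```

```bash
python3 g.py
```

```text
t 9.15 p [524.5 -26.8  63.8] yaw 94.66 tilt [ 0.002 -0.   ] q7 -0.11 F [-1.7  0.6  7.1] M [0.053 0.479 0.006] w 0.0445
```

step_arm:
  steps:
    - [0,0,0,3]
    - [0,0,0,3]
    - [0,0,0,3]
    - [0,0,0,3]
    - [0,0,0,0]

```text
time_s: 9.57
eef_pos: [0.5238, -0.0265, 0.0637]
eef_rot: [2.361, 2.072, 0.0]
contact_force: [-4.1, 1.0, 9.7]
grip_width: 0.045
finger_force: 42.4
```

```bash
python3 g.py; python3 -c "
from h import *
print(np.round(env.observe()['tau'],3))"
```

```text
t 9.57 p [523.8 -26.5  63.7] yaw 82.53 tilt [ 0.001 -0.   ] q7 -0.31 F [-4.1  1.   9.7] M [0.246 1.594 0.224] w 0.045
[  0.498 -48.32   -4.296 -30.563   0.449  -2.052  -1.324]
```

step_arm:
  steps:
    - [0,0,0,0]
    - [0,0,0,0]

```text
time_s: 9.73
eef_pos: [0.5238, -0.0265, 0.0637]
eef_rot: [2.358, 2.075, 0.001]
contact_force: [-3.9, 0.3, 9.9]
grip_width: 0.0446
finger_force: 42.4
```

```bash
python3 g.py; python3 -c "
from h import *
print(np.round(env.observe()['tau'],3))"
```

```text
t 9.73 p [523.8 -26.5  63.7] yaw 82.7 tilt [ 0.001 -0.   ] q7 -0.3 F [-3.9  0.3  9.9] M [0.259 1.581 0.288] w 0.0446
[  0.538 -48.306  -4.466 -30.54    0.5    -1.994  -0.261]
```

step_arm:
  steps:
    - [0,0,0,2]
    - [0,0,0,2]
    - [0,0,0,0]
    - [0,0,0,0]

```text
time_s: 10.07
eef_pos: [0.5234, -0.0267, 0.0638]
eef_rot: [2.429, 1.992, -0.001]
contact_force: [-5.8, -0.4, 12.4]
grip_width: 0.0447
finger_force: 43.0
```

```bash
python3 g.py; python3 -c "
from h import *
print(np.round(env.observe()['tau'],3))"
```

```text
t 10.07 p [523.4 -26.7  63.8] yaw 78.7 tilt [-0.    -0.001] q7 -0.37 F [-5.8 -0.4 12.4] M [0.166 2.391 0.411] w 0.0447
[  0.261 -47.207  -4.365 -30.861   0.433  -3.142  -0.558]
```

Torque grows with turn (0.29 to 0.41 N m over 4°) and the reaction forces are rising, so this thread is crossed. I stop here, relax and regrip, then lift to the tray.

step_arm:
  steps:
    - [0,0,0,0]
    - [0,0,0,0]
    - [0,0,0,0]
    - [0,0,0,0]
  grip: 0.7

```text
time_s: 10.4
eef_pos: [0.5239, -0.027, 0.0625]
eef_rot: [2.43, 1.991, 0.001]
contact_force: [0.4, -0.4, 0.7]
grip_width: 0.0598
finger_force: 0.0
```

step_arm:
  steps:
    - [0,0,0,0]
    - [0,0,0,0]
    - [0,0,0,0]
    - [0,0,0,0]
    - [0,0,-0.015,0]
    - [0,0,-0.025,0]
    - [0,0,-0.025,0]
    - [0,0,0,0]
  grip: 0

```text
time_s: 11.07
eef_pos: [0.526, -0.0266, 0.1315]
eef_rot: [2.426, 1.989, 0.007]
contact_force: [1.1, 0.4, -2.1]
grip_width: 0.0448
finger_force: 43.3
```

```bash
python3 g.py 669 -29 127 78.7; python3 - <<'E'
from h import *
f=cam("side"); cv2.imwrite("pics/s2.png",cv2.resize(f["img"][150:290,180:360,::-1],None,fx=4,fy=4,interpolation=2))
E
```

```text
t 11.07 p [526.  -26.6 131.5] yaw 78.69 tilt [ 0.006 -0.   ] q7 -0.33 F [ 1.1  0.4 -2.1] M [ 0.047 -0.191  0.074] w 0.0448
to [669.0, -29.0, 127.0, 78.7] turn -0.01  shift mm x 25.7 y 140.7 z 4.5
```

View pics/s2.png

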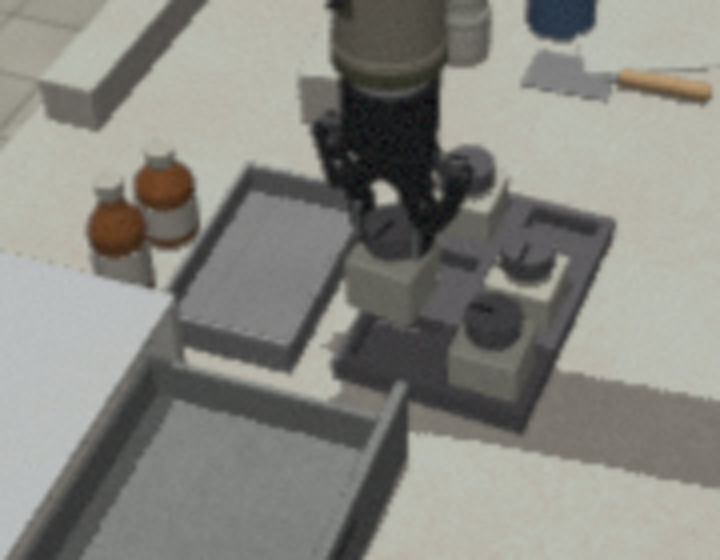

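The jar hangs upright in the fingers (385,270 in the crop), clear of the rack. Moving to the tray.

step_arm:
  steps:
    - [0.0065,0.035,0,0]
    - [0.0065,0.035,0,0]
    - [0.0065,0.035,0,0]
    - [0.0065,0.035,0,0]
    - [0,0,0,0]
    - [0,0,0,0]

```text
time_s: 11.62
eef_pos: [0.6658, -0.0286, 0.1232]
eef_rot: [-2.426, -1.989, 0.005]
contact_force: [-0.7, -0.3, -2.3]
grip_width: 0.0446
finger_force: 43.6
```

```bash
python3 g.py 669 -29 63 78.7
```

```text
t 11.62 p [665.8 -28.6 123.2] yaw 78.68 tilt [-0.005  0.001] q7 -0.37 F [-0.7 -0.3 -2.3] M [0.043 0.044 0.029] w 0.0446
to [669.0, -29.0, 63.0, 78.7] turn -0.02  shift mm x 0.2 y 3.2 z 60.2
```

step_arm:
  steps:
    - [0,0.002,0.025,0]
    - [0,0,0.02,0]
    - [0,0,0.01,0]
    - [0,0,0.005,0]
    - [0,0,0,0]
    - [0,0,0,0]

```text
time_s: 12.12
eef_pos: [0.668, -0.0293, 0.0681]
eef_rot: [2.429, 1.991, 0.001]
contact_force: [0.2, 0.1, -2.8]
grip_width: 0.0448
finger_force: 43.7
```

```bash
python3 g.py 669 -29 63 78.7
```

```text
t 12.12 p [668.  -29.3  68.1] yaw 78.68 tilt [ 0.001 -0.   ] q7 -0.39 F [ 0.2  0.1 -2.8] M [ 0.008 -0.035  0.054] w 0.0448
to [669.0, -29.0, 63.0, 78.7] turn -0.02  shift mm x 0.5 y 0.9 z 5.1
```

step_arm:
  steps:
    - [0,0,0.0045,0]
    - [0,0,0,0]

```text
time_s: 12.28
eef_pos: [0.6684, -0.0293, 0.0635]
eef_rot: [2.429, 1.991, 0.002]
contact_force: [0.9, 0.2, -3.3]
grip_width: 0.0449
finger_force: 43.7
```

step_arm:
  steps:
    - [0,0,0,0]
    - [0,0,0,0]
    - [0,0,0,0]
    - [0,0,0,0]
    - [0,0,-0.02,0]
    - [0,0,-0.03,-7]
    - [0,0,-0.035,-7]
    - [0,0,0,0]
  grip: 0.76

```text
time_s: 12.95
eef_pos: [0.6716, -0.0289, 0.1562]
eef_rot: [2.155, 2.275, 0.012]
contact_force: [1.2, 0.8, 1.7]
grip_width: 0.0649
finger_force: 0.0
```

```bash
python3 g.py 439.5 -25.5 151 93 439.5 -25.5 61.5 93; python3 - <<'E'
import m
from h import *
m.comp("tray",250,160,320,206,.075,.1)
f=cam("side"); cv2.imwrite("pics/s3.png",cv2.resize(f["img"][150:290,180:360,::-1],None,fx=4,fy=4,interpolation=2))
m.P=world(f); m.comp("sidecaps",200,170,340,260,.08,.095,50)
E
```

```text
t 12.95 p [671.6 -28.9 156.2] yaw 93.1 tilt [0.011 0.   ] q7 -0.13 F [1.2 0.8 1.7] M [ 0.049 -0.091  0.035] w 0.0649
to [439.5, -25.5, 151.0, 93.0] turn 0.10  shift mm x 15.5 y -231.7 z 5.2
to [439.5, -25.5, 61.5, 93.0] turn 0.00  shift mm x 0.0 y 0.0 z 89.5
sidecaps 105 med [ 0.5206 -0.1934  0.0884] rect c [ 520.9 -195.5] wh [44.1 43.8] ang 35.8
sidecaps 80 med [ 0.772  -0.0065  0.0867] rect c [780.1 -12.8] wh [49.  36.7] ang 34.3
sidecaps 119 med [ 0.6675 -0.0269  0.0873] rect c [668.  -28.7] wh [46.8 43.6] ang 89.8
sidecaps 126 med [ 0.4362 -0.1065  0.0878] rect c [ 437.1 -108.2] wh [45.4 45.8] ang 27.5
sidecaps 139 med [ 0.4389 -0.0223  0.0881] rect c [440.3 -24.5] wh [42.6 45.3] ang 72.4
sidecaps 62 med [0.4789 0.102  0.0896] rect c [479.9 102.6] wh [10.3 62.3] ang 1.2
```

View pics/s3.png

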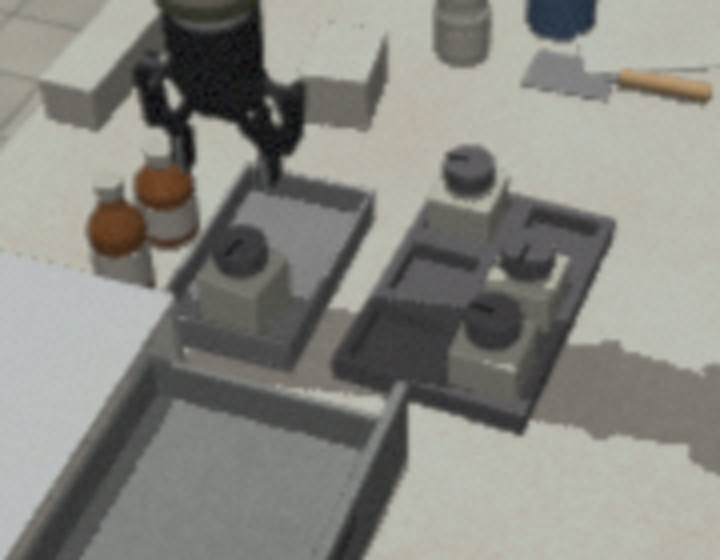

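The jar stands upright in the tray (240,280 in the crop). The side camera agrees with the TCP readings. Next jar: front row at (440,-25).

step_arm:
  steps:
    - [0.0022,-0.033,0,0]
    - [0.0022,-0.033,0,0]
    - [0.0022,-0.033,0,0]
    - [0.0022,-0.033,0,0]
    - [0.0022,-0.033,0,0]
    - [0.0022,-0.033,0,0]
    - [0.0022,-0.033,0,0]
    - [0,0,0,0]

```text
time_s: 13.72
eef_pos: [0.4298, -0.0249, 0.1457]
eef_rot: [-2.168, -2.269, 0.009]
contact_force: [0.6, -0.8, -0.5]
grip_width: 0.0652
finger_force: 0.0
```

step_arm:
  steps:
    - [0,0,0.03,0]
    - [0,0,0.02,0]
    - [0,0,0,0]
    - [0,0,0,0]

```text
time_s: 14.05
eef_pos: [0.4353, -0.0246, 0.0969]
eef_rot: [-2.168, -2.27, 0.002]
contact_force: [0.1, 1.0, 0.6]
grip_width: 0.0647
finger_force: 0.0
```

```bash
python3 g.py 440 -25.2 62 93
```

```text
t 14.05 p [435.3 -24.6  96.9] yaw 92.65 tilt [-0.003  0.001] q7 -0.05 F [0.1 1.  0.6] M [ 0.019 -0.035 -0.012] w 0.0647
to [440.0, -25.2, 62.0, 93.0] turn -0.35  shift mm x -0.9 y 4.6 z 34.9
```

step_arm:
  steps:
    - [-0.0009,0.0037,0.02,0]
    - [0,0,0.012,0]
    - [0,0,0.003,0]
    - [0,0,0,0]
    - [0,0,0,0]

```text
time_s: 14.47
eef_pos: [0.4409, -0.0253, 0.0638]
eef_rot: [2.169, 2.272, 0.001]
contact_force: [-0.3, 0.4, -0.7]
grip_width: 0.065
finger_force: 0.0
```

step_arm:
  steps:
    - [0,0,0,0]
    - [0,0,0,0]
    - [0,0,0,0]
    - [0,0,0,0]
    - [0,0,0,0]
  grip: 0

```text
time_s: 14.88
eef_pos: [0.4407, -0.0255, 0.0639]
eef_rot: [2.168, 2.272, 0.001]
contact_force: [-1.6, 0.2, 5.9]
grip_width: 0.0448
finger_force: 39.8
```

```bash
python3 g.py 440 -25.2 62 93
```

```text
t 14.88 p [440.7 -25.5  63.9] yaw 92.67 tilt [ 0.001 -0.001] q7 -0.09 F [-1.6  0.2  5.9] M [0.035 0.565 0.   ] w 0.0448
to [440.0, -25.2, 62.0, 93.0] turn -0.33  shift mm x 0.3 y -0.7 z 1.9
```

step_arm:
  steps:
    - [0,0,0,3]
    - [0,0,0,3]
    - [0,0,0,3]
    - [0,0,0,0]
    - [0,0,0,0]

```text
time_s: 15.3
eef_pos: [0.441, -0.0251, 0.0639]
eef_rot: [2.338, 2.097, 0.002]
contact_force: [-2.2, 1.4, 8.2]
grip_width: 0.0448
finger_force: 40.8
```

```bash
python3 g.py
```

```text
t 15.3 p [441.  -25.1  63.9] yaw 83.76 tilt [ 0.002 -0.   ] q7 -0.24 F [-2.2  1.4  8.2] M [ 0.528  0.27  -0.004] w 0.0448
```

step_arm:
  steps:
    - [0,0,0,3]
    - [0,0,0,3]
    - [0,0,0,0]
    - [0,0,0,0]

```text
time_s: 15.63
eef_pos: [0.4402, -0.0254, 0.0635]
eef_rot: [2.445, 1.972, -0.0]
contact_force: [-3.5, -0.9, 6.1]
grip_width: 0.0447
finger_force: 40.5
```

```bash
python3 g.py
```

```text
t 15.63 p [440.2 -25.4  63.5] yaw 77.76 tilt [ 0. -0.] q7 -0.34 F [-3.5 -0.9  6.1] M [0.202 0.71  0.181] w 0.0447
```

step_arm:
  steps:
    - [0,0,0,2]
    - [0,0,0,2]
    - [0,0,0,0]
    - [0,0,0,0]

```text
time_s: 15.97
eef_pos: [0.44, -0.0254, 0.0635]
eef_rot: [2.513, 1.886, -0.001]
contact_force: [-3.7, 0.3, 8.7]
grip_width: 0.045
finger_force: 40.7
```

```bash
python3 g.py
```

```text
t 15.97 p [440.  -25.4  63.5] yaw 73.78 tilt [-0. -0.] q7 -0.41 F [-3.7  0.3  8.7] M [0.273 0.868 0.114] w 0.045
```

step_arm:
  steps:
    - [0,0,0,1.5]
    - [0,0,0,1.5]
    - [0,0,0,0]
    - [0,0,0,0]

```text
time_s: 16.3
eef_pos: [0.4399, -0.0256, 0.0634]
eef_rot: [2.561, 1.819, -0.001]
contact_force: [-4.0, -0.4, 6.7]
grip_width: 0.0446
finger_force: 40.8
```

```bash
python3 g.py
```

```text
t 16.3 p [439.9 -25.6  63.4] yaw 70.77 tilt [-0.001 -0.001] q7 -0.46 F [-4.  -0.4  6.7] M [0.203 1.049 0.312] w 0.0446
```

```bash
cat > avg.py <<'E'
from h import *
M=[];F=[]
for i in range(8):
    env.grab_frame("wrist"); s=env.observe(); M.append(np.append(s["moment"],s["tau"][6])); F.append(s["contact_force"])
print("M,tau7",np.round(np.mean(M,0),3),"sd",np.round(np.std(M,0),3),"F",np.round(np.mean(F,0),1))
E
python3 avg.py
```

```text
M,tau7 [ 0.164  1.024  0.254 -0.254] sd [0.02  0.021 0.025 0.009] F [-4.5 -0.1  6.8]
```

step_arm:
  steps:
    - [0,0,0,2]
    - [0,0,0,2]
    - [0,0,0,0]
    - [0,0,0,0]

```text
time_s: 17.03
eef_pos: [0.4396, -0.0257, 0.0633]
eef_rot: [-2.623, -1.729, 0.002]
contact_force: [-5.8, -0.7, 7.0]
grip_width: 0.0451
finger_force: 41.0
```

```bash
python3 avg.py; python3 g.py
```

```text
M,tau7 [ 0.109  1.243  0.303 -0.313] sd [0.02  0.02  0.029 0.012] F [-5.7 -1.   7.4]
t 17.43 p [439.6 -25.7  63.3] yaw 66.78 tilt [-0.001 -0.001] q7 -0.53 F [-5.5 -1.   7.4] M [0.086 1.259 0.307] w 0.0451
```

step_arm:
  steps:
    - [0,0,0,0]
    - [0,0,0,0]
    - [0,0,0,0]
    - [0,0,0,0]
    - [0,0,-0.035,0]
    - [0,0,-0.035,0]
    - [0,0,-0.03,0]
    - [0,0,0,0]
  grip: 0.76

```text
time_s: 18.1
eef_pos: [0.4437, -0.0253, 0.1687]
eef_rot: [2.619, 1.724, 0.011]
contact_force: [1.4, 0.6, 0.2]
grip_width: 0.065
finger_force: 0.0
```

step_arm:
  steps:
    - [-0.03,0,0,0]
    - [-0.03,0,0,0]
    - [-0.02,0,0,0]
    - [0,0,0,0]

```text
time_s: 18.43
eef_pos: [0.4069, -0.103, 0.1627]
eef_rot: [2.629, 1.719, -0.002]
contact_force: [0.0, -0.5, -0.8]
grip_width: 0.0647
finger_force: 0.0
```

```bash
python3 g.py; python3 - <<'E'
from h import *
f=cam("wrist"); save("w3.png",f)
E
```

```text
t 18.43 p [ 406.9 -103.   162.7] yaw 66.35 tilt [-0.001 -0.001] q7 -0.24 F [ 0.  -0.5 -0.8] M [-0.01   0.026 -0.019] w 0.0647
```

View pics/w3.png

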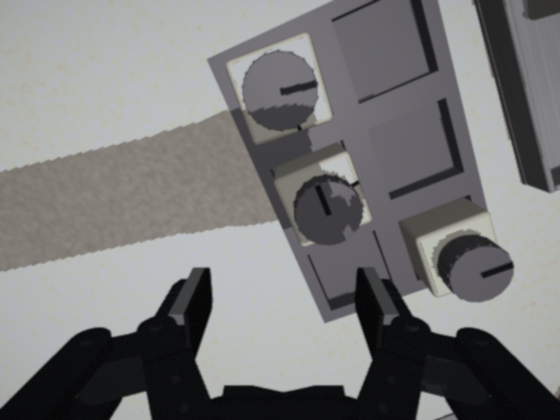

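```bash
python3 - <<'E'
from h import *
f=cam("wrist"); P=world(f); g=cv2.cvtColor(f["img"],cv2.COLOR_RGB2GRAY)
cv2.imwrite("pics/w3b.png",cv2.resize(f["img"][15:150,200:360,::-1],None,fx=5,fy=5,interpolation=2))
for n,(u0,v0,u1,v1) in dict(j2=(205,15,345,150),j3=(265,140,380,250)).items():
    S=P[v0:v1,u0:u1]; G=g[v0:v1,u0:u1]
    cap=(S[...,2]>.083)&(S[...,2]<.092)
    er=cv2.erode(cap.astype(np.uint8),np.ones((9,9)))>0
    bar=er&(G<25+0*G) ; print(n,np.percentile(G[er],[1,3,5,10,30]))
    thr=np.percentile(G[er],6); bar=er&(G<=thr)
    k,l,st,c=cv2.connectedComponentsWithStats(bar.astype(np.uint8)); i=1+np.argmax(st[1:,4]); v,u=np.where(l==i)
    pts=np.array([ray(f,a+u0,b+v0,.088)[:2] for a,b in zip(u,v)])*1000
    r=cv2.minAreaRect(pts.astype(np.float32)); d=cv2.fitLine(pts.astype(np.float32),2,0,.01,.01).ravel()
    body=(S[...,2]>.05)&(S[...,2]<.066)
    hull=S[body|cap]; q=S[body][:,:2]*1000
    rb=cv2.minAreaRect(q.astype(np.float32))
    print(n,"bar",len(pts),np.round(r[0]),np.round(r[1]),"ang",np.degrees(np.arctan2(d[1],d[0])),"body rect",np.round(rb[0],1),np.round(rb[1],1),rb[2])
    nrm=S[er].reshape(-1,3); A=np.c_[nrm[:,:2],np.ones(len(nrm))]; print("cap plane slope",np.round(np.linalg.lstsq(A,nrm[:,2],rcond=None)[0][:2],4))
E
```

```text
j2 [35. 37. 57. 63. 65.]
j2 bar 156 [450. -27.] [ 4. 19.] ang -12.559412 body rect [439.9 -24.5] [60.2 60.2] 85.14595794677734
cap plane slope [0.0122 0.0311]
j3 [12. 15. 21. 52. 62.]
j3 bar 74 [ 439. -102.] [14.  3.] ang 85.46212 body rect [438.8 -93.4] [90.5 60.3] 88.90988159179688
cap plane slope [-0.0054  0.0104]
```

View pics/w3b.png

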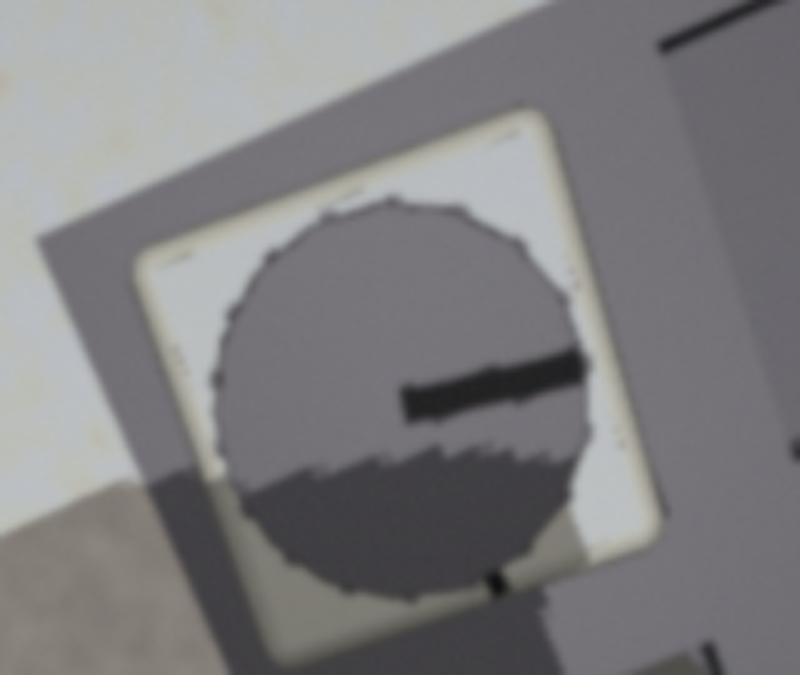

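Bar sits 7.7° (0.134 rad) from the jar's axis, although the tool turned 26°, and the cap leans about 0.033 rad. So this jar is crossed too, bitten, and relaxed to 0.12. It goes to quarantine.

```bash
python3 g.py 440 -25.2 110 66.5 440 -25.2 63 66.5 672 -129 128 66.5
```

```text
t 18.53 p [408.5 -99.4 162.9] yaw 66.57 tilt [0. 0.] q7 -0.25 F [ 0.3 -0.5 -0. ] M [ 0.027 -0.006  0.043] w 0.0651
to [440.0, -25.2, 110.0, 66.5] turn 0.07  shift mm x 80.6 y -0.7 z 52.9
to [440.0, -25.2, 63.0, 66.5] turn 0.00  shift mm x 0.0 y 0.0 z 47.0
to [672.0, -129.0, 128.0, 66.5] turn 0.00  shift mm x -2.7 y 254.1 z -65.0
```

step_arm:
  steps:
    - [0.03,0,0,0]
    - [0.03,0,0.02,0]
    - [0.0205,-0.0007,0.03,0]
    - [0,0,0,0]
    - [0,0,0.03,0]
    - [0,0,0.015,0]
    - [0,0,0.005,0]
    - [0,0,0,0]

```text
time_s: 19.2
eef_pos: [0.4391, -0.0238, 0.0619]
eef_rot: [-2.622, -1.727, 0.002]
contact_force: [-0.6, -1.1, 0.5]
grip_width: 0.0648
finger_force: 0.0
```

```bash
python3 g.py 440 -25.2 63 66.5
```

```text
t 19.2 p [439.1 -23.8  61.9] yaw 66.76 tilt [-0.002  0.001] q7 -0.53 F [-0.6 -1.1  0.5] M [-0.045 -0.024 -0.023] w 0.0648
to [440.0, -25.2, 63.0, 66.5] turn 0.26  shift mm x -0.9 y 1.4 z -1.1
```

step_arm:
  steps:
    - [0,0,0,0]
    - [0,0,0,0]
    - [0,0,0,0]
    - [0,0,0,0]
    - [0,0,-0.015,0]
    - [0,0,-0.025,0]
    - [0,0,-0.025,0]
    - [0,0,-0.01,0]
  grip: 0

```text
time_s: 19.87
eef_pos: [0.4415, -0.0247, 0.1412]
eef_rot: [2.622, 1.725, 0.006]
contact_force: [0.4, 0.5, -2.2]
grip_width: 0.0447
finger_force: 42.7
```

```bash
python3 g.py 672 -129 138 66.5
```

```text
t 19.87 p [441.5 -24.7 141.2] yaw 66.67 tilt [ 0.005 -0.001] q7 -0.47 F [ 0.4  0.5 -2.2] M [ 0.043 -0.12   0.027] w 0.0447
to [672.0, -129.0, 138.0, 66.5] turn 0.17  shift mm x -3.7 y 252.9 z 3.2
```

step_arm:
  steps:
    - [-0.0005,0.036,0,0]
    - [-0.0005,0.036,0,0]
    - [-0.0005,0.036,0,0]
    - [-0.0005,0.036,0,0]
    - [-0.0005,0.036,0,0]
    - [-0.0005,0.036,0,0]
    - [-0.0005,0.036,0,0]
    - [0,0,0,0]

```text
time_s: 20.53
eef_pos: [0.6732, -0.1321, 0.1339]
eef_rot: [-2.628, -1.72, 0.002]
contact_force: [-2.7, -1.3, -4.8]
grip_width: 0.0446
finger_force: 43.2
```

step_arm:
  steps:
    - [0,0,0.03,0]
    - [0,0,0.02,0]
    - [0,0,0,0]
    - [0,0,0,0]

```text
time_s: 20.87
eef_pos: [0.6686, -0.1278, 0.0861]
eef_rot: [-2.623, -1.725, 0.004]
contact_force: [0.1, 0.1, -1.5]
grip_width: 0.0448
finger_force: 43.1
```

```bash
python3 g.py 672 -129 64 66.5
```

```text
t 20.87 p [ 668.6 -127.8   86.1] yaw 66.67 tilt [-0.004  0.001] q7 -0.44 F [ 0.1  0.1 -1.5] M [-0.051 -0.015 -0.002] w 0.0448
to [672.0, -129.0, 64.0, 66.5] turn 0.17  shift mm x 0.2 y 3.6 z 22.1
```

step_arm:
  steps:
    - [0,0.002,0.012,0]
    - [0,0,0.008,0]
    - [0,0,0.003,0]
    - [0,0,0,0]
    - [0,0,0,0]

```text
time_s: 21.28
eef_pos: [0.6717, -0.1285, 0.0651]
eef_rot: [2.625, 1.726, 0.0]
contact_force: [1.2, 0.3, -2.3]
grip_width: 0.0448
finger_force: 43.2
```

step_arm:
  steps:
    - [0,0,0,0]
    - [0,0,0,0]
    - [0,0,0,0]
    - [0,0,0,0]
    - [0,0,-0.02,0]
    - [0,0,-0.035,-7]
    - [0,0,-0.035,-7]
    - [0,0,0,-7]
  grip: 0.76

```text
time_s: 21.95
eef_pos: [0.6754, -0.1285, 0.1639]
eef_rot: [2.253, 2.176, 0.012]
contact_force: [0.6, 0.6, 2.0]
grip_width: 0.0651
finger_force: 0.0
```

step_arm:
  steps:
    - [0,0,0,-6]
    - [0,0,0,0]
    - [0,0,0,0]

```text
time_s: 22.2
eef_pos: [0.6716, -0.1286, 0.1548]
eef_rot: [-2.153, -2.288, -0.0]
contact_force: [0.9, -0.3, -0.5]
grip_width: 0.065
finger_force: 0.0
```

```bash
python3 g.py 437 -109 150 93; python3 - <<'E'
import m
from h import *
f=cam("side")
m.P=world(f); m.comp("sidecaps",200,170,340,260,.075,.095,50)
E
```

```text
t 22.2 p [ 671.6 -128.6  154.8] yaw 93.47 tilt [-0.  0.] q7 0.02 F [ 0.9 -0.3 -0.5] M [-0.002  0.03   0.045] w 0.065
to [437.0, -109.0, 150.0, 93.0] turn 0.47  shift mm x 31.8 y -233.2 z 4.8
sidecaps 118 med [ 0.5199 -0.192   0.088 ] rect c [ 521.  -195.5] wh [44.6 45.8] ang 5.3
sidecaps 116 med [ 0.6689 -0.1242  0.0868] rect c [ 672.6 -129.2] wh [43.4 47.7] ang 54.0
sidecaps 96 med [ 0.7728 -0.0053  0.0854] rect c [780.6 -11. ] wh [49.2 37.8] ang 29.0
sidecaps 132 med [ 0.6666 -0.0247  0.0874] rect c [668.4 -27. ] wh [45.4 46.4] ang 8.8
sidecaps 142 med [ 0.4362 -0.1042  0.0879] rect c [ 437.3 -108.2] wh [44.  44.7] ang 18.3
sidecaps 68 med [0.4781 0.1005 0.0898] rect c [479.7 103.2] wh [10.3 61.8] ang 1.2
```

step_arm:
  steps:
    - [0.0045,-0.033,0,0]
    - [0.0045,-0.033,0,0]
    - [0.0045,-0.033,0,0]
    - [0.0045,-0.033,0,0]
    - [0.0045,-0.033,0,0]
    - [0.0045,-0.033,0,0]
    - [0.0045,-0.033,0,0]
    - [0,0,0,0]

```text
time_s: 22.97
eef_pos: [0.4328, -0.1116, 0.1534]
eef_rot: [-2.151, -2.285, 0.008]
contact_force: [1.1, -0.8, -0.3]
grip_width: 0.0651
finger_force: 0.0
```

step_arm:
  steps:
    - [0,0,0.03,0]
    - [0,0,0.015,0]
    - [0,0,0,0]
    - [0,0,0,0]
    - [0,0,0,0]

```text
time_s: 23.38
eef_pos: [0.4398, -0.1117, 0.1106]
eef_rot: [2.15, 2.29, 0.001]
contact_force: [0.1, -0.1, 0.4]
grip_width: 0.0651
finger_force: 0.0
```

```bash
python3 g.py 437 -109 64 93
```

```text
t 23.38 p [ 439.8 -111.7  110.6] yaw 93.63 tilt [0.001 0.   ] q7 0.15 F [ 0.1 -0.1  0.4] M [-0.055 -0.012  0.036] w 0.0651
to [437.0, -109.0, 64.0, 93.0] turn 0.63  shift mm x 2.9 y -2.6 z 46.6
```

step_arm:
  steps:
    - [0.0028,-0.0024,0.025,0]
    - [0,0,0.015,0]
    - [0,0,0.006,0]
    - [0,0,0,0]
    - [0,0,0,0]

```text
time_s: 23.8
eef_pos: [0.4373, -0.1092, 0.0647]
eef_rot: [2.149, 2.291, 0.001]
contact_force: [0.8, 0.1, -1.2]
grip_width: 0.0648
finger_force: 0.0
```

step_arm:
  steps:
    - [0,0,0,0]
    - [0,0,0,0]
    - [0,0,0,0]
    - [0,0,0,0]
    - [0,0,0,0]
  grip: 0

```text
time_s: 24.22
eef_pos: [0.4374, -0.1095, 0.0651]
eef_rot: [2.148, 2.29, 0.001]
contact_force: [-1.5, 1.0, 5.3]
grip_width: 0.045
finger_force: 39.9
```

step_arm:
  steps:
    - [0,0,0,3]
    - [0,0,0,3]
    - [0,0,0,3]
    - [0,0,0,3]
    - [0,0,0,0]
    - [0,0,0,0]

```text
time_s: 24.72
eef_pos: [0.4375, -0.1095, 0.0651]
eef_rot: [2.374, 2.054, 0.001]
contact_force: [-3.3, -0.4, 6.8]
grip_width: 0.0445
finger_force: 40.2
```

```bash
python3 avg.py;python3 g.py
```

```text
M,tau7 [ 0.028  0.266 -0.051  0.038] sd [0.042 0.023 0.024 0.026] F [-2.1  0.1  7.4]
t 25.12 p [ 437.5 -109.5   65.1] yaw 81.77 tilt [ 0.002 -0.001] q7 -0.1 F [-1.7  0.1  7.5] M [ 0.054  0.307 -0.091] w 0.0447
```

step_arm:
  steps:
    - [0,0,0,3]
    - [0,0,0,3]
    - [0,0,0,0]
    - [0,0,0,0]

```text
time_s: 25.45
eef_pos: [0.4376, -0.1095, 0.0651]
eef_rot: [2.478, 1.927, 0.002]
contact_force: [-1.3, 0.4, 6.3]
grip_width: 0.0447
finger_force: 40.2
```

```bash
python3 avg.py;python3 g.py
```

```text
M,tau7 [-0.042  0.134 -0.061  0.041] sd [0.031 0.035 0.022 0.02 ] F [-1.2  0.2  6.5]
t 25.85 p [ 437.6 -109.5   65. ] yaw 75.76 tilt [ 0.002 -0.001] q7 -0.2 F [-0.4  0.   7.6] M [-0.027  0.115 -0.044] w 0.0451
```

No torque at 18°: this one runs clean, so I continue home.

step_arm:
  steps:
    - [0,0,0,5]
    - [0,0,0,5]
    - [0,0,0,5]
    - [0,0,0,5]
    - [0,0,0,5]
    - [0,0,0,5]
    - [0,0,0,5]
    - [0,0,0,5]

```text
time_s: 26.52
eef_pos: [0.4382, -0.1097, 0.0651]
eef_rot: [2.99, 0.958, 0.005]
contact_force: [1.9, 0.3, 1.7]
grip_width: 0.0448
finger_force: 40.4
```

step_arm:
  steps:
    - [0,0,0,4]
    - [0,0,0,4]
    - [0,0,0,4]
    - [0,0,0,4]
    - [0,0,0,2]
    - [0,0,0,2]
    - [0,0,0,0]
    - [0,0,0,0]

```text
time_s: 27.18
eef_pos: [0.438, -0.1098, 0.065]
eef_rot: [3.11, 0.431, 0.005]
contact_force: [1.9, -0.7, 5.9]
grip_width: 0.0449
finger_force: 40.8
```

```bash
python3 avg.py;python3 g.py
```

```text
M,tau7 [-0.654 -0.414 -0.019  0.021] sd [0.019 0.017 0.025 0.012] F [ 2.  -1.5  6.1]
t 27.58 p [ 438.  -109.7   65. ] yaw 15.8 tilt [ 0.003 -0.001] q7 -1.21 F [ 1.7 -2.1  5.8] M [-0.632 -0.394 -0.023] w 0.0449
```

step_arm:
  steps:
    - [0,0,0,2]
    - [0,0,0,2]
    - [0,0,0,0]
    - [0,0,0,0]

```text
time_s: 27.92
eef_pos: [0.438, -0.1097, 0.065]
eef_rot: [3.124, 0.323, 0.005]
contact_force: [1.5, -2.5, 6.5]
grip_width: 0.0443
finger_force: 40.8
```

```bash
python3 avg.py;python3 g.py
```

```text
M,tau7 [-0.648 -0.407 -0.019  0.017] sd [0.034 0.025 0.026 0.013] F [ 1.7 -1.5  6.4]
t 28.32 p [ 438.  -109.7   65. ] yaw 11.8 tilt [ 0.003 -0.001] q7 -1.28 F [ 1.1 -0.6  6.3] M [-0.695 -0.399 -0.034] w 0.0446
```

step_arm:
  steps:
    - [0,0,0,2.5]
    - [0,0,0,2.5]
    - [0,0,0,0]
    - [0,0,0,0]

```text
time_s: 28.65
eef_pos: [0.438, -0.1105, 0.065]
eef_rot: [3.133, 0.188, 0.005]
contact_force: [0.4, -4.8, 4.6]
grip_width: 0.0449
finger_force: 40.8
```

```bash
python3 avg.py;python3 g.py
```

```text
M,tau7 [-1.387 -0.394  1.014 -1.003] sd [0.025 0.007 0.051 0.015] F [ 1.9 -4.9  6. ]
t 29.05 p [ 438.  -110.5   65. ] yaw 6.89 tilt [ 0.003 -0.002] q7 -1.36 F [ 1.7 -5.2  6.8] M [-1.4   -0.39   1.031] w 0.0446
```

step_arm:
  steps:
    - [0,0,0,2.5]
    - [0,0,0,2.5]
    - [0,0,0,0]
    - [0,0,0,0]

```text
time_s: 29.38
eef_pos: [0.4396, -0.1103, 0.0655]
eef_rot: [3.139, 0.051, 0.01]
contact_force: [7.6, -5.3, 2.2]
grip_width: 0.0445
finger_force: 40.9
```

```bash
python3 avg.py;python3 g.py
```

```text
M,tau7 [-1.08  -1.675  0.778 -0.802] sd [0.017 0.022 0.013 0.014] F [ 7.3 -4.4  2.7]
t 29.78 p [ 439.6 -110.3   65.5] yaw 1.88 tilt [ 0.006 -0.002] q7 -1.45 F [ 7.6 -3.   2.4] M [-1.078 -1.669  0.76 ] w 0.0446
```

Firm stop at 87° (1.0 N m): home. Regrip and carry to the drawer.

step_arm:
  steps:
    - [0,0,0,0]
    - [0,0,0,0]
    - [0,0,0,0]
    - [0,0,0,0]
  grip: 0.7

```text
time_s: 30.12
eef_pos: [0.4359, -0.1089, 0.0634]
eef_rot: [-3.141, -0.047, 0.002]
contact_force: [0.3, -0.3, 0.1]
grip_width: 0.0597
finger_force: 0.0
```

step_arm:
  steps:
    - [0,0,0,0]
    - [0,0,0,0]
    - [0,0,0,0]
    - [0,0,0,0]
    - [0,0,-0.02,0]
    - [0,0,-0.03,0]
    - [0,0,-0.03,0]
    - [0,0,-0.025,0]
  grip: 0

```text
time_s: 30.78
eef_pos: [0.4363, -0.1087, 0.1701]
eef_rot: [-3.14, -0.047, 0.0]
contact_force: [0.6, -1.2, -2.4]
grip_width: 0.0448
finger_force: 42.8
```

```bash
python3 g.py 579 248.5 170 2
```

```text
t 30.78 p [ 436.3 -108.7  170.1] yaw 1.7 tilt [-0.     0.001] q7 -1.39 F [ 0.6 -1.2 -2.4] M [-0.006 -0.113  0.001] w 0.0448
to [579.0, 248.5, 170.0, 2.0] turn -0.30  shift mm x 155.0 y -352.0 z 0.1
```

step_arm:
  steps:
    - [0.0141,-0.032,0,0]
    - [0.0141,-0.032,0,0]
    - [0.0141,-0.032,0,0]
    - [0.0141,-0.032,0,0]
    - [0.0141,-0.032,0,0]
    - [0.0141,-0.032,0,0]
    - [0.0141,-0.032,0,0]
    - [0.0141,-0.032,0,0]

```text
time_s: 31.45
eef_pos: [0.5416, 0.1516, 0.168]
eef_rot: [-3.141, -0.046, 0.002]
contact_force: [0.8, -0.5, -2.1]
grip_width: 0.0444
finger_force: 42.8
```

step_arm:
  steps:
    - [0.0141,-0.032,0,0]
    - [0.0141,-0.032,0,0]
    - [0.0141,-0.032,0,0]
    - [0,0,0,0]
    - [0,0,0.03,0]
    - [0,0,0.03,0]
    - [0,0,0.02,0]
    - [0,0,0,0]

```text
time_s: 32.12
eef_pos: [0.5777, 0.2454, 0.0826]
eef_rot: [3.138, 0.047, -0.015]
contact_force: [-1.7, -0.9, -4.3]
grip_width: 0.0445
finger_force: 42.7
```

```bash
python3 g.py 579 248.5 68 2
```

```text
t 32.12 p [577.7 245.4  82.6] yaw 1.7 tilt [-0.01  -0.004] q7 -2.21 F [-1.7 -0.9 -4.3] M [-0.102  0.118 -0.023] w 0.0445
to [579.0, 248.5, 68.0, 2.0] turn -0.30  shift mm x 1.4 y -3.1 z 14.6
```

step_arm:
  steps:
    - [0,0,0,0]
    - [0,0,0.01,0]
    - [0,0,0.006,0]
    - [0,0,0,0]
    - [0,0,0,0]

```text
time_s: 32.53
eef_pos: [0.5814, 0.2471, 0.0732]
eef_rot: [-3.141, -0.046, -0.0]
contact_force: [-0.5, -0.0, -2.8]
grip_width: 0.0448
finger_force: 42.7
```

```bash
python3 g.py 579 248.5 68 2
```

```text
t 32.53 p [581.4 247.1  73.2] yaw 1.67 tilt [0. 0.] q7 -2.22 F [-0.5 -0.  -2.8] M [ 0.031 -0.019  0.006] w 0.0448
to [579.0, 248.5, 68.0, 2.0] turn -0.33  shift mm x -2.4 y -1.4 z 5.2
```

Lower 5 mm, release, rise and check.

step_arm:
  steps:
    - [0,0,0.003,0]
    - [0,0,0.002,0]
    - [0,0,0,0]

```text
time_s: 32.78
eef_pos: [0.5816, 0.2473, 0.0681]
eef_rot: [-3.141, -0.046, -0.001]
contact_force: [0.0, 0.7, -2.5]
grip_width: 0.0444
finger_force: 43.1
```

step_arm:
  steps:
    - [0,0,0,0]
    - [0,0,0,0]
    - [0,0,0,0]
    - [0,0,0,0]
    - [0,0,-0.02,0]
    - [0,0,-0.03,0]
    - [0,0,-0.035,0]
    - [0,0,0,0]
  grip: 0.76

```text
time_s: 33.45
eef_pos: [0.5842, 0.2493, 0.1607]
eef_rot: [-3.137, -0.046, -0.015]
contact_force: [0.3, 0.6, 1.8]
grip_width: 0.0651
finger_force: 0.0
```

```bash
python3 g.py 520.7 -196 150 2  520.7 -196 150 93; python3 - <<'E'
import m
from h import *
f=cam("side"); cv2.imwrite("pics/s4.png",f["img"][100:400,100:400,::-1])
m.P=world(f); m.comp("side",150,170,340,350,.08,.1,50)
E
```

```text
t 33.45 p [584.2 249.3 160.7] yaw 1.68 tilt [0.01  0.005] q7 -2.19 F [0.3 0.6 1.8] M [ 0.089 -0.076  0.081] w 0.0651
to [520.7, -196.0, 150.0, 2.0] turn -0.32  shift mm x -79.0 y 442.8 z 10.7
to [520.7, -196.0, 150.0, 93.0] turn -91.00  shift mm x 0.0 y 0.0 z -0.0
side 105 med [ 0.5212 -0.1938  0.0885] rect c [ 520.5 -195.4] wh [43.9 47.4] ang 25.3
side 107 med [ 0.6695 -0.1252  0.0875] rect c [ 672.2 -128.8] wh [45. 48.] ang 51.5
side 120 med [ 0.6678 -0.0268  0.0874] rect c [668.1 -28.8] wh [46.  44.4] ang 88.1
side 501 med [0.4726 0.2834 0.0896] rect c [474.6 252.9] wh [ 12.5 363.6] ang 1.9
side 204 med [0.5817 0.251  0.0921] rect c [583.7 247.8] wh [45.2 46.7] ang 73.6
side 50 med [0.6716 0.4553 0.0888] rect c [677.1 455.5] wh [28.9 11.9] ang 25.5
```

View pics/s4.png

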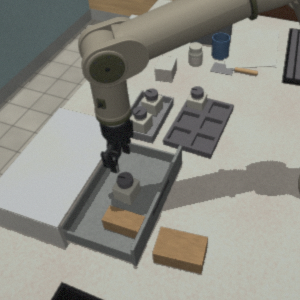

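The drawer holds the capped jar upright next to the carton, and both crossed jars stand in the tray. On to the last jar at (520.7,-196).

step_arm:
  steps:
    - [-0.0066,0.0369,0,0]
    - [-0.0066,0.0369,0,0]
    - [-0.0066,0.0369,0,0]
    - [-0.0066,0.0369,0,0]
    - [-0.0066,0.0369,0,0]
    - [-0.0066,0.0369,0,0]
    - [-0.0066,0.0369,0,0]
    - [-0.0066,0.0369,0,0]

```text
time_s: 34.22
eef_pos: [0.5359, -0.0513, 0.1518]
eef_rot: [-3.141, -0.046, 0.002]
contact_force: [1.3, -0.5, 0.6]
grip_width: 0.0646
finger_force: 0.0
```

step_arm:
  steps:
    - [-0.0066,0.0369,0,0]
    - [-0.0066,0.0369,0,0]
    - [-0.0066,0.0369,0,0]
    - [-0.0066,0.0369,0,0]
    - [0,0,0,-7]
    - [0,0,0,-7]
    - [0,0,0,-7]
    - [0,0,0,-7]

```text
time_s: 34.88
eef_pos: [0.5143, -0.1979, 0.1516]
eef_rot: [-3.033, -0.812, 0.002]
contact_force: [0.2, -0.8, -0.1]
grip_width: 0.065
finger_force: 0.0
```

step_arm:
  steps:
    - [0,0,0,-7]
    - [0,0,0,-7]
    - [0,0,0,-7]
    - [0,0,0,-7]
    - [0,0,0,-7]
    - [0,0,0,-7]
    - [0,0,0,-7]
    - [0,0,0,-7]

```text
time_s: 35.55
eef_pos: [0.5144, -0.1976, 0.1517]
eef_rot: [-2.296, -2.142, 0.001]
contact_force: [0.4, 0.8, 0.1]
grip_width: 0.065
finger_force: 0.0
```

step_arm:
  steps:
    - [0,0,0.02,-7]
    - [0,0,0.02,0]
    - [0,0,0,0]
    - [0,0,0,0]

```text
time_s: 35.88
eef_pos: [0.5138, -0.1974, 0.1114]
eef_rot: [-2.167, -2.269, 0.002]
contact_force: [-0.0, -0.2, 0.2]
grip_width: 0.0644
finger_force: 0.0
```

```bash
python3 g.py 520.7 -196 64.5 93
```

```text
t 35.88 p [ 513.8 -197.4  111.4] yaw 92.62 tilt [-0.003  0.002] q7 0.15 F [-0.  -0.2  0.2] M [-0.035 -0.004  0.003] w 0.0644
to [520.7, -196.0, 64.5, 93.0] turn -0.38  shift mm x 1.0 y 7.0 z 46.9
```

step_arm:
  steps:
    - [0.001,0.0065,0.02,0]
    - [0,0,0.018,0]
    - [0,0,0.008,0]
    - [0,0,0,0]
    - [0,0,0,0]

```text
time_s: 36.3
eef_pos: [0.5217, -0.1964, 0.0675]
eef_rot: [-2.169, -2.272, -0.0]
contact_force: [0.1, 0.3, 0.4]
grip_width: 0.065
finger_force: 0.0
```

step_arm:
  steps:
    - [0,0,0,0]
    - [0,0,0,0]
    - [0,0,0,0]
    - [0,0,0,0]
    - [0,0,0,0]
  grip: 0

```text
time_s: 36.72
eef_pos: [0.5221, -0.1968, 0.0684]
eef_rot: [2.168, 2.271, 0.0]
contact_force: [-2.3, 0.7, 5.0]
grip_width: 0.0445
finger_force: 40.1
```

step_arm:
  steps:
    - [0,0,0,3]
    - [0,0,0,3]
    - [0,0,0,3]
    - [0,0,0,3]
    - [0,0,0,0]
    - [0,0,0,0]

```text
time_s: 37.22
eef_pos: [0.5223, -0.1966, 0.0683]
eef_rot: [2.392, 2.034, 0.001]
contact_force: [-3.7, 1.0, 7.1]
grip_width: 0.045
finger_force: 40.5
```

```bash
python3 avg.py;python3 g.py
```

```text
M,tau7 [ 0.114  0.425 -0.047  0.037] sd [0.024 0.035 0.025 0.025] F [-2.6  0.9  7.3]
t 37.62 p [ 522.3 -196.6   68.3] yaw 80.78 tilt [ 0.002 -0.001] q7 -0.08 F [-2.6  2.   7.4] M [ 0.118  0.408 -0.042] w 0.0445
```

step_arm:
  steps:
    - [0,0,0,2.5]
    - [0,0,0,2.5]
    - [0,0,0,0]
    - [0,0,0,0]

```text
time_s: 37.95
eef_pos: [0.5223, -0.1967, 0.0683]
eef_rot: [2.478, 1.928, 0.001]
contact_force: [-2.5, 0.4, 6.7]
grip_width: 0.0442
finger_force: 40.5
```

```bash
python3 avg.py;python3 g.py
```

```text
M,tau7 [ 0.077  0.4   -0.062  0.042] sd [0.012 0.024 0.035 0.016] F [-2.3  0.7  7.3]
t 38.35 p [ 522.3 -196.7   68.3] yaw 75.78 tilt [ 0.002 -0.001] q7 -0.16 F [-2.8  1.2  6.6] M [ 0.068  0.379 -0.087] w 0.0448
```

step_arm:
  steps:
    - [0,0,0,3]
    - [0,0,0,3]
    - [0,0,0,2]
    - [0,0,0,0]
    - [0,0,0,0]

```text
time_s: 38.77
eef_pos: [0.5227, -0.1964, 0.0682]
eef_rot: [2.606, 1.751, 0.003]
contact_force: [-0.1, 0.3, 6.2]
grip_width: 0.0447
finger_force: 40.4
```

```bash
python3 avg.py;python3 g.py
```

```text
M,tau7 [ 0.153  0.02  -0.021  0.016] sd [0.035 0.028 0.017 0.012] F [-1.1  1.5  6.4]
t 39.17 p [ 522.7 -196.4   68.3] yaw 67.83 tilt [ 0.003 -0.001] q7 -0.29 F [-1.3  2.2  6. ] M [ 0.162 -0.012 -0.011] w 0.0447
```

Clean. 25° turned so far; continue to about 83°, then feel for the stop.

step_arm:
  steps:
    - [0,0,0,5]
    - [0,0,0,5]
    - [0,0,0,5]
    - [0,0,0,5]
    - [0,0,0,5]
    - [0,0,0,5]
    - [0,0,0,5]
    - [0,0,0,5]

```text
time_s: 39.83
eef_pos: [0.5224, -0.1971, 0.0682]
eef_rot: [3.049, 0.748, 0.003]
contact_force: [-1.4, -0.7, 6.6]
grip_width: 0.0446
finger_force: 40.3
```

step_arm:
  steps:
    - [0,0,0,4]
    - [0,0,0,4]
    - [0,0,0,4]
    - [0,0,0,3]
    - [0,0,0,3]
    - [0,0,0,0]
    - [0,0,0,0]

```text
time_s: 40.42
eef_pos: [0.5221, -0.1974, 0.0681]
eef_rot: [3.128, 0.267, 0.002]
contact_force: [-3.2, -0.8, 6.8]
grip_width: 0.0447
finger_force: 40.3
```

```bash
python3 avg.py;python3 g.py
```

```text
M,tau7 [-0.529  0.423 -0.044  0.033] sd [0.026 0.031 0.027 0.017] F [-1.9 -0.8  6.8]
t 40.82 p [ 522.1 -197.4   68.2] yaw 9.78 tilt [ 0.002 -0.002] q7 -1.23 F [-2.9 -1.5  7. ] M [-0.52   0.395 -0.072] w 0.0449
```

step_arm:
  steps:
    - [0,0,0,2]
    - [0,0,0,2]
    - [0,0,0,0]
    - [0,0,0,0]

```text
time_s: 41.15
eef_pos: [0.5213, -0.1979, 0.0681]
eef_rot: [3.135, 0.16, -0.0]
contact_force: [-4.5, -2.5, 8.9]
grip_width: 0.0446
finger_force: 40.5
```

```bash
python3 avg.py;python3 g.py
```

```text
M,tau7 [-0.979  1.101  0.813 -0.831] sd [0.028 0.042 0.03  0.011] F [-5.  -2.3  8.7]
t 41.55 p [ 521.3 -197.9   68.1] yaw 5.85 tilt [ 0.    -0.003] q7 -1.29 F [-5.8 -2.2  8.7] M [-0.969  1.065  0.866] w 0.0442
```

Stop reached (0.83 N m). Regrip, lift, carry to the drawer.

step_arm:
  steps:
    - [0,0,0,0]
    - [0,0,0,0]
    - [0,0,0,0]
    - [0,0,0,0]
  grip: 0.7

```text
time_s: 41.88
eef_pos: [0.5215, -0.1963, 0.0667]
eef_rot: [-3.137, -0.157, 0.0]
contact_force: [0.0, 0.9, -0.4]
grip_width: 0.0595
finger_force: 0.0
```

step_arm:
  steps:
    - [0,0,0,0]
    - [0,0,0,0]
    - [0,0,0,0]
    - [0,0,0,0]
    - [0,0,-0.02,0]
    - [0,0,-0.03,0]
    - [0,0,-0.03,0]
    - [0,0,-0.025,0]
  grip: 0

```text
time_s: 42.55
eef_pos: [0.5213, -0.1961, 0.173]
eef_rot: [-3.137, -0.156, 0.001]
contact_force: [1.3, 0.1, -2.8]
grip_width: 0.0446
finger_force: 42.7
```

```bash
python3 g.py 582.5 158.5 172 2
```

```text
t 42.55 p [ 521.3 -196.1  173. ] yaw 5.7 tilt [-0.     0.001] q7 -1.26 F [ 1.3  0.1 -2.8] M [-0.018 -0.099 -0.033] w 0.0446
to [582.5, 158.5, 172.0, 2.0] turn 3.70  shift mm x 73.5 y -352.2 z 1.0
```

step_arm:
  steps:
    - [0,0,0,3.7]
    - [0.0073,-0.0352,0,0]
    - [0.0073,-0.0352,0,0]
    - [0.0073,-0.0352,0,0]
    - [0.0073,-0.0352,0,0]
    - [0.0073,-0.0352,0,0]
    - [0.0073,-0.0352,0,0]
    - [0.0073,-0.0352,0,0]

```text
time_s: 43.22
eef_pos: [0.5636, 0.0533, 0.1712]
eef_rot: [-3.141, -0.054, 0.002]
contact_force: [1.4, -0.5, -3.0]
grip_width: 0.0446
finger_force: 42.7
```

step_arm:
  steps:
    - [0.0073,-0.0352,0,0]
    - [0.0073,-0.0352,0,0]
    - [0.0073,-0.0352,0,0]
    - [0,0,0.03,0]
    - [0,0,0.03,0]
    - [0,0,0.015,0]
    - [0,0,0,0]
    - [0,0,0,0]

```text
time_s: 43.88
eef_pos: [0.5814, 0.1576, 0.0957]
eef_rot: [3.141, 0.054, -0.005]
contact_force: [1.1, -0.2, -2.0]
grip_width: 0.0443
finger_force: 42.7
```

```bash
python3 g.py 582.5 158.5 71 2
```

```text
t 43.88 p [581.4 157.6  95.7] yaw 1.98 tilt [-0.003 -0.   ] q7 -2.04 F [ 1.1 -0.2 -2. ] M [-0.011 -0.055  0.028] w 0.0443
to [582.5, 158.5, 71.0, 2.0] turn -0.02  shift mm x 1.2 y -0.8 z 24.7
```

step_arm:
  steps:
    - [0,0,0.012,0]
    - [0,0,0.008,0]
    - [0,0,0.004,0]
    - [0,0,0.002,0]
    - [0,0,0,0]
    - [0,0,0,0]

```text
time_s: 44.38
eef_pos: [0.5826, 0.1579, 0.0712]
eef_rot: [-3.141, -0.054, -0.001]
contact_force: [0.4, -0.1, -3.1]
grip_width: 0.0447
finger_force: 42.7
```

step_arm:
  steps:
    - [0,0,0,0]
    - [0,0,0,0]
    - [0,0,0,0]
    - [0,0,0,0]
    - [0,0,-0.02,0]
    - [0,0,-0.03,0]
    - [0,0,-0.035,0]
    - [0,0,0,0]
  grip: 0.76

```text
time_s: 45.05
eef_pos: [0.5856, 0.1595, 0.1634]
eef_rot: [-3.138, -0.054, -0.016]
contact_force: [1.2, 1.1, 1.4]
grip_width: 0.065
finger_force: 0.0
```

step_arm:
  steps:
    - [-0.035,0,0,0]
    - [-0.035,0,0,0]
    - [-0.035,0,0,0]
    - [-0.025,0,0,0]
    - [0,0,0,0]
    - [0,0,0,0]

```text
time_s: 45.55
eef_pos: [0.4519, 0.1534, 0.1564]
eef_rot: [3.14, 0.055, 0.003]
contact_force: [0.3, -0.1, 0.7]
grip_width: 0.0647
finger_force: 0.0
```

```bash
python3 g.py 435 252 60 2; python3 - <<'E'
from h import *
f=cam("wrist"); save("w5.png",f)
E
```

```text
t 45.55 p [451.9 153.4 156.4] yaw 2.03 tilt [ 0.002 -0.001] q7 -2.01 F [ 0.3 -0.1  0.7] M [-0.055  0.003 -0.049] w 0.0647
to [435.0, 252.0, 60.0, 2.0] turn 0.03  shift mm x -13.5 y -99.2 z 96.4
```

View pics/w5.png

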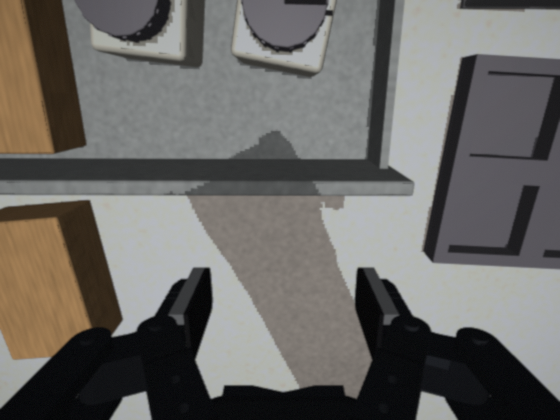

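Jar 4's bar lies over its shoulder mark (330,12), so it is home. Jar 3 and the carton sit in the drawer, and the parcel at (60,280) is clear of the push line. Now to the front panel.

step_arm:
  steps:
    - [-0.02,-0.03,0,0]
    - [0,-0.035,0,0]
    - [0,-0.034,0,0]
    - [0,0,0.03,0]
    - [0,0,0.035,0]
    - [0,0,0.033,0]
    - [0,0,0,0]
    - [0,0,0,0]
  grip: 0

```text
time_s: 46.27
eef_pos: [0.4287, 0.2513, 0.0568]
eef_rot: [3.141, 0.054, -0.006]
contact_force: [0.1, 0.4, 1.0]
grip_width: -0.0004
finger_force: 0.0
```

```bash
python3 g.py; python3 - <<'E'
import m
from h import *
m.comp("top",125,180,250,260,.07,.1,30); m.comp("carton",125,180,250,255,.052,.06,60)
m.P=world(cam("side")); m.comp("side",150,170,340,380,.08,.1,50)
E
```

```text
t 46.27 p [428.7 251.3  56.8] yaw 1.95 tilt [-0.004 -0.001] q7 -2.33 F [0.1 0.4 1. ] M [-0.013 -0.018  0.021] w -0.0004
top 160 med [0.5787 0.154  0.0913] rect c [579.7 154.8] wh [46.6 45. ] ang 88.3
top 160 med [0.5811 0.2426 0.091 ] rect c [579.1 243.6] wh [44.1 45.6] ang 88.3
top 202 med [0.4749 0.1683 0.0881] rect c [474.9 167.2] wh [ 11.6 195.2] ang 2.0
carton 227 med [0.5572 0.3396 0.0553] rect c [550.  342.8] wh [90.8 49.8] ang 0.9
side 96 med [ 0.774  -0.0067  0.0901] rect c [781.3 -11.6] wh [49.3 34.9] ang 24.5
side 112 med [ 0.6688 -0.0257  0.0872] rect c [668.9 -26.5] wh [41.3 46. ] ang 51.2
side 185 med [0.5797 0.1615 0.0919] rect c [581.9 159.3] wh [44.1 46.2] ang 57.4
side 208 med [0.582 0.251 0.092] rect c [584.3 248.2] wh [46.1 45.5] ang 69.8
side 340 med [0.4711 0.3394 0.0899] rect c [472.1 328.9] wh [ 13.1 213.9] ang 2.2
```

All in place; the carton was shifted a few cm in the drawer but is still flat. Push.

step_arm:
  steps:
    - [0.012,0,0,0]
    - [0.006,0,0,0]
    - [0.006,0,0,0]
    - [0.006,0,0,0]
    - [0.007,0,0,0]
    - [0.008,0,0,0]
    - [0.009,0,0,0]
    - [0.01,0,0,0]

```text
time_s: 47.03
eef_pos: [0.4936, 0.254, 0.0579]
eef_rot: [-3.141, -0.055, 0.0]
contact_force: [-2.5, -0.1, 0.9]
grip_width: 0.0001
finger_force: 1.1
```

step_arm:
  steps:
    - [0.011,0,0,0]
    - [0.011,0,0,0]
    - [0.011,0,0,0]
    - [0.011,0,0,0]
    - [0.011,0,0,0]
    - [0.011,0,0,0]
    - [0.011,0,0,0]
    - [0.011,0,0,0]

```text
time_s: 47.7
eef_pos: [0.5821, 0.2567, 0.0576]
eef_rot: [3.141, 0.054, -0.0]
contact_force: [-2.7, -1.1, 2.0]
grip_width: 0.0002
finger_force: 1.1
```

```bash
python3 g.py; python3 - <<'E'
import m
from h import *
m.P=world(cam("side")); m.comp("side",150,170,340,380,.08,.1,50)
E
```

```text
t 47.7 p [582.1 256.7  57.6] yaw 1.96 tilt [-0. -0.] q7 -2.23 F [-2.7 -1.1  2. ] M [ 0.034  0.452 -0.037] w 0.0002
side 76 med [ 0.6643 -0.1246  0.0874] rect c [ 663.2 -125.9] wh [31.3 44.6] ang 5.6
side 104 med [ 0.6647 -0.0252  0.0869] rect c [666.  -27.4] wh [43.5 39.7] ang 73.8
side 77 med [0.607  0.1144 0.0896] rect c [608.3 113.1] wh [11.3 75.6] ang 3.3
side 268 med [0.5992 0.3662 0.0895] rect c [600.7 359.6] wh [ 11.7 162.3] ang 1.9
```

step_arm:
  steps:
    - [0.01,0,0,0]
    - [0.01,0,0,0]
    - [0.01,0,0,0]
    - [0.01,0,0,0]
    - [0.008,0,0,0]
    - [0.005,0,0,0]
    - [0.004,0,0,0]
    - [0.003,0,0,0]

```text
time_s: 48.47
eef_pos: [0.6409, 0.2587, 0.0575]
eef_rot: [3.141, 0.054, -0.001]
contact_force: [-1.5, -1.4, -1.8]
grip_width: -0.0001
finger_force: 0.9
```

step_arm:
  steps:
    - [0.003,0,0,0]
    - [0.003,0,0,0]
    - [0.003,0,0,0]
    - [0,0,0,0]

```text
time_s: 48.8
eef_pos: [0.6506, 0.2591, 0.058]
eef_rot: [-3.141, -0.053, -0.001]
contact_force: [0.4, -0.7, -0.2]
grip_width: -0.0001
finger_force: 0.0
```

step_arm:
  steps:
    - [0.002,0,0,0]
    - [0.002,0,0,0]
    - [0,0,0,0]

```text
time_s: 49.05
eef_pos: [0.6506, 0.2592, 0.058]
eef_rot: [3.139, 0.056, -0.01]
contact_force: [-17.6, -5.8, 10.4]
grip_width: -0.0
finger_force: 8.7
```

```bash
python3 g.py; python3 - <<'E'
import m
from h import *
m.P=world(cam("side")); m.comp("side",50,170,340,380,.08,.1,50)
E
```

```text
t 49.05 p [650.6 259.2  58. ] yaw 2.04 tilt [-0.006 -0.002] q7 -2.18 F [-17.6  -5.8  10.4] M [-1.237  3.293 -0.115] w -0.0
side 102 med [ 0.6698 -0.1273  0.0871] rect c [ 671.6 -128.3] wh [47.2 44.2] ang 85.1
side 69 med [ 0.7703 -0.0079  0.0875] rect c [772.4 -12.1] wh [47.  23.5] ang 68.4
side 120 med [ 0.6666 -0.0261  0.0874] rect c [668.7 -28.4] wh [44.7 47.9] ang 17.8
side 112 med [0.6701 0.1191 0.0896] rect c [671.  120.1] wh [ 18.8 114.3] ang 10.3
side 553 med [0.669  0.4475 0.0895] rect c [743.4 426.6] wh [305.5 137.9] ang 36.7
```

Firm stop at 17.6 N. Back off and look.

step_arm:
  steps:
    - [-0.01,0,0,0]
    - [-0.03,0,0,0]
    - [-0.035,0,0,0]
    - [0,0,-0.035,0]
    - [0,0,-0.035,0]
    - [0,0,-0.03,0]
    - [0,0,0,0]
    - [0,0,0,0]

```text
time_s: 49.82
eef_pos: [0.5805, 0.2578, 0.1611]
eef_rot: [-3.139, -0.054, -0.009]
contact_force: [-0.5, 0.5, -1.3]
grip_width: 0.0001
finger_force: 0.0
```

```bash
python3 g.py; python3 - <<'E'
import m
from h import *
m.P=world(cam("top")); m.comp("front",110,150,250,260,.07,.1,30); m.comp("cab",110,100,250,195,.1,.13,200)
f=cam("side"); save("s6.png",f)
E
```

```text
t 49.82 p [580.5 257.8 161.1] yaw 1.97 tilt [0.006 0.002] q7 -2.2 F [-0.5  0.5 -1.3] M [0.048 0.04  0.019] w 0.0001
front 280 med [0.6659 0.192  0.0877] rect c [669.1 181.1] wh [ 34.8 242.1] ang 8.2
cab 7237 med [0.7968 0.2454 0.1073] rect c [790.1 262. ] wh [242.1 392.6] ang 2.1
```

View pics/s6.png

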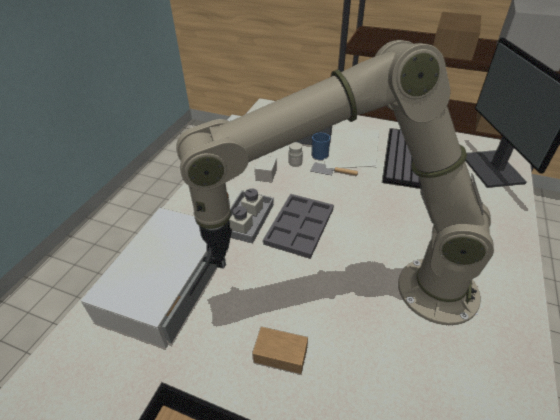

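The drawer panel is flush with the cabinet (200,275), the rack is empty, two jars stand in the tray, and the robot is clear.

```bash
python3 -c "
from cell import env
print(env.hand_in())"
```

```text
the job is handed in; nothing more can be done
None
```

The job is handed in, with no verdict returned: two clean jars are capped home and in the shut drawer with the carton, the two crossed jars stand bitten in the quarantine tray, and nothing else was touched.

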